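Balance the rocker tray and gauge its contact gaps

TASK

Load all the steel weights that are there into the rocking tray, spread over both sides so that it stays level (none stacked). Then check the contact gaps with the gauge: put its blade straight down into the left gap until its shoulder stops on the fixed jaw, keep it there a second, then do the same in the right gap, never forcing it. Finally put the gauge back in its rest, fully home, and leave the tray loaded and level.

Things in the scene. Friction and masses are not known exactly. Their poses are not given: they have to be found in the camera images.
- stand: Fixed aluminium rocker balance: base plate, two uprights (at x = +-62 mm, 105 mm high) carrying a rocking tray, and before them, on the robot's side, two upright steel jaws with the tray's contact finger between them. Origin: underside, below the tray's middle. +y along the tray to the left, +x away from the robot; place and yaw (+-0.2) vary. Hinge axis along x, 85 mm up.
- tray (a joint): Tray angle, rad: 0 level, positive = left (+y) end up, stops at +-0.14. Weak centring spring, 0.6 N m/rad: one weight 60 mm off the middle tips it to its stop; loads balanced to within about 5 mm of travel of one weight leave it within 0.03 of level. Well damped; turns when touched.
- tray_mid (a point): Centre of the tray's floor (top face), 20 mm below the hinge axis; tilts with the tray. x across the tray, y along it to the left, z up. Tray 320 (y) x 94 (x) mm outside, flat floor 312 x 86 mm, rims 18 mm high. Five lines scribed across the floor at y = -120, -60, 0, 60, 120 mm are handy places for weights laid with their 70 mm length across the tray (along x).
- gap_left (a point): Middle of the left contact gap, at jaw-top height (140 mm); axes as the stand's. A slot along x, 24 mm long, 9 mm wide (y) with the tray level, between the left jaw (20 mm thick, inner face 12 mm from the stand's middle plane) and the tray's 6 mm finger, whose top is 10 mm below the jaw tops. The finger shifts 4.5 mm per 0.1 rad of tilt: a tipped tray shuts one gap.
- gap_right (a point): Middle of the right contact gap at jaw-top height, the mirror image of the left one, 15 mm from it.
- gauge: Gap gauge: black handle 40 mm (x) x 20 mm (y) x 55 mm high, below it a flat steel blade 22 mm wide (x), 4 mm thick (y), 36 mm long. The handle's flat underside is the shoulder that meets a jaw's top at full depth. Origin: centre of the shoulder; z up, blade towards -z. Starts upright in its rest, shoulder on the rest's top. Best taken from above across the 20 mm. About 0.12 kg.
- gauge_tip (a point): Middle of the lower end of the gauge's blade, 36 mm below the shoulder.
- rest_slot (a point): Centre of the slot's mouth in the top face (44 mm above the bench) of the gauge's fixed wooden rest, a 66 (x) x 50 (y) mm block. The slot takes the blade: 30 mm along x, 8 mm along y, 40 mm deep. z up; position and yaw vary.
- weight_1: Identical steel balance weight (three to five are present, absent ones read None): base 70 mm (x) x 40 mm (y) x 20 mm high, with a grip rib on top 56 mm long (x) x 14 mm thick (y), from 20 to 50 mm above the underside; 0.30 kg. Take it from above across the rib. Origin: centre of the underside, z up. Stands upright, yaw varies.
- weight_2: Identical steel balance weight (three to five are present, absent ones read None): base 70 mm (x) x 40 mm (y) x 20 mm high, with a grip rib on top 56 mm long (x) x 14 mm thick (y), from 20 to 50 mm above the underside; 0.30 kg. Take it from above across the rib. Origin: centre of the underside, z up. Stands upright, yaw varies.
- weight_3: Identical steel balance weight (three to five are present, absent ones read None): base 70 mm (x) x 40 mm (y) x 20 mm high, with a grip rib on top 56 mm long (x) x 14 mm thick (y), from 20 to 50 mm above the underside; 0.30 kg. Take it from above across the rib. Origin: centre of the underside, z up. Stands upright, yaw varies.
- weight_4: Identical steel balance weight (three to five are present, absent ones read None): base 70 mm (x) x 40 mm (y) x 20 mm high, with a grip rib on top 56 mm long (x) x 14 mm thick (y), from 20 to 50 mm above the underside; 0.30 kg. Take it from above across the rib. Origin: centre of the underside, z up. Stands upright, yaw varies.
- weight_5: Identical steel balance weight (three to five are present, absent ones read None): base 70 mm (x) x 40 mm (y) x 20 mm high, with a grip rib on top 56 mm long (x) x 14 mm thick (y), from 20 to 50 mm above the underside; 0.30 kg. Take it from above across the rib. Origin: centre of the underside, z up. Stands upright, yaw varies.
There are look-alikes about, which are no part of the job. Of the things like the gauge, leave any that is blue or orange; of the rest the smaller one is meant.

How it is judged:
On the way, in this order (a step that is already met when the one before it is completed fails the run):
1. all weights stand in the tray and it is level (x of weight_1 in the frame of tray_mid between -0.03 and 0.03 m and y of weight_1 in the frame of tray_mid between -0.15 and 0.15 m and z of weight_1 in the frame of tray_mid between -0.004 and 0.006 m and x of weight_2 in the frame of tray_mid between -0.03 and 0.03 m and y of weight_2 in the frame of tray_mid between -0.15 and 0.15 m and z of weight_2 in the frame of tray_mid between -0.004 and 0.006 m and x of weight_3 in the frame of tray_mid between -0.03 and 0.03 m and y of weight_3 in the frame of tray_mid between -0.15 and 0.15 m and z of weight_3 in the frame of tray_mid between -0.004 and 0.006 m and x of weight_4 in the frame of tray_mid between -0.03 and 0.03 m and y of weight_4 in the frame of tray_mid between -0.15 and 0.15 m and z of weight_4 in the frame of tray_mid between -0.004 and 0.006 m and x of weight_5 in the frame of tray_mid between -0.03 and 0.03 m and y of weight_5 in the frame of tray_mid between -0.15 and 0.15 m and z of weight_5 in the frame of tray_mid between -0.004 and 0.006 m and value of joint tray between -0.035 and 0.035 rad), for 0.5 s.
2. the gauge's blade is at full depth in the left gap (z of gauge_tip in the frame of gap_left between -0.045 and -0.0335 m and x of gauge_tip in the frame of gap_left between -0.012 and 0.012 m and y of gauge_tip in the frame of gap_left between -0.005 and 0.005 m and angle between gauge's own z axis and vertical below 0.12 rad and value of joint tray between -0.06 and 0.06 rad), for 0.5 s.
3. the gauge's blade is at full depth in the right gap (z of gauge_tip in the frame of gap_right between -0.045 and -0.0335 m and x of gauge_tip in the frame of gap_right between -0.012 and 0.012 m and y of gauge_tip in the frame of gap_right between -0.005 and 0.005 m and angle between gauge's own z axis and vertical below 0.12 rad and value of joint tray between -0.06 and 0.06 rad), for 0.5 s.
At the end, for the whole second after the job is handed in: Every weight present stands on the tray's floor (underside within 6 mm of it), the tray is within 0.035 rad of level, the gauge stands upright in its rest with its shoulder within 3 mm of the top, and all is at rest (all of step 1 and x of gauge_tip in the frame of rest_slot between -0.012 and 0.012 m and y of gauge_tip in the frame of rest_slot between -0.006 and 0.006 m and z of gauge_tip in the frame of rest_slot between -0.045 and -0.033 m and angle between gauge's own z axis and vertical below 0.1 rad and linear speed of each of weight_1, weight_2, weight_3, weight_4, weight_5, gauge below 0.02 m/s and velocity of joint tray between -0.03 and 0.03 rad/s); the robot touches nothing.
It fails at once if the gauge is forced against the stand or tray (over 40 N) (contact force between gauge and stand above 40 N).
Of weight_1, weight_2, weight_3, weight_4, weight_5 only 3 to 5 are there at a start; the rules pass over those that are not, and their reading is None.
At some moment in a run one of weight_1, weight_2, weight_3, weight_4, weight_5 may be knocked a few centimetres aside while the robot is not near it.
It also fails if it takes over 210 s, if anything falls off the work surface, if the arm or the gripper's body presses on something with over 40 N, if the wrist force passes 120 N, or if a joint passes its speed limit or range.

ROBOT

A 7-joint arm with a two-finger parallel gripper is mounted at the origin on a cart in front of the work surface, level with it; the furniture and walls round the work are solid. World frame = base frame: x ahead of the robot, y to its left, z up, the work surface at z = 0. Lengths are in m, angles in rad, forces in N, time in s.
With the tool pointing down it reaches from about 0.425 to 0.8 m from the base axis. Payload 8.3 kg.
Tool frame: the origin (TCP) lies between the finger pads; the fingertips stand 25 mm ahead of it and the grasp point (between the pads) lies 6 mm ahead of it; z points along the fingers, y is the line along which they close (so a half turn about z gives the same grasp; the last joint's range is limited). The gripper opens to 85 mm and grips with 20 to 120 N. Pads are 22 mm wide; open, the fingers measure 114 mm over their backs; the gripper's body (76 mm by 85 mm) begins 54 mm behind the grasp point. The pads swing forward as they close: fully open they stand 13 mm farther back than shut.
Start: joints at [-1.233, 0.383, 0.016, 1.37, -0.006, 1.388, -0.046], TCP at [0.244, 0.575, 0.256] pointing down, gripper open.
Joint ranges: [-2.95, 2.95], [-0.25, 2.06], [-1.52, 1.56], [0.18, 2.33], [-1.44, 4.58], [0.02, 2.06], [-3.01, 3.01]. Speed limits (rad/s): [2.39, 2.39, 3.01, 3.01, 3.14, 3.14, 3.14].

INTERFACE

Orientations are given as a rotation vector (axis times angle).
In Python, from bench import env gives the robot as it stands. The module is installed in compiled form; this text tells all that it offers.
- The arm moves only by the tool servo_tool, never from a script. Its argument "increments" is a list of rows, each an object of numbers: "fingers": the gripper command: -1 is fully open, 1 is shut, values between are in proportion; "dx", "dy", "dz": the shift along the tool's x, y, z in m; "yaw": the turn about the tool's z in rad. A call has 1 to 20 rows; each row shifts and turns the commanded pose from where the row before left it, along the tool's axes as they then stand; what a row does not reach is not made up. A row lasts 1/8 s, in which the tool goes at most 62.5 mm and 10.7 degrees, less where a joint would pass 70% of its speed; a pose out of reach is approached as far as the arm can. A call is refused whole if a number of a shift passes 0.0625 or a number of a turn 0.188, either way. A call with a gripper value outside its range is refused whole. The fingers move at their own pace and stop on an object; "squeeze" is the grip in N (left out, the last holds). Time passes only in rows, so rows that do not move let the fingers close. It gives the time, the measured TCP pose, the force, the opening and the grip force at its end, in the units of the state.
- env.read_state(): the state, without advancing time (a new reading comes with each control period).
- env.snapshot(name): name is "scene" or "side" or "wrist"; returns the picture (384x512x3 uint8, blue, green, red); there is no depth.
- env.camera_info(name): a dict with "K" (3x3 intrinsics, pixels), "R" (3x3) and "t" (3): a world point X has camera coordinates R X + t; the wrist camera has in their place "tool_from_camera" (4x4, takes a point from camera to tool coordinates, whose origin is the TCP and whose axes are the flange's). Camera axes: x right, y down, z forward; pixel columns grow to the right and rows downward; lengths in m; the calibration is good to about 2 mm. A picture is of the moment at which its call begins: read the wrist's pose just before it. camera_info takes no time and is no camera call.
- env.sign_off(): hands the job in; it is judged then, once.
The state is a dict: "time_s": time; "joint_pos": joint angles; "joint_vel": joint speeds; "effort": joint torques, N m; "position": TCP position; "tcp_rot": TCP orientation; "ft_force": force on the tool from outside, world axes, zero at the start; "moment": the same for the moment, N m; "width": opening from 0.0 (shut) to 1.0 (fully open); "grasp_force": force on a finger pad.
Only numpy, scipy, OpenCV 4.12 (cv2) and the standard library are available. Lean on these libraries where they do the work, as an engineer would, in place of code of your own. Each camera call takes 0.05 s, during which the arm holds its last target. There are 200 camera calls.

## Working session

There is one attempt and no reset: what is moved stays moved. The work goes in short steps, Python scripts to look and compute and a tool call to move; the robot and the scene stay as the last step left them, time stands still between calls to the robot, and variables do not carry over. Pictures are saved under pics/ and viewed, at most 14 in all, crops included, and the job is handed in when it is done.

Besides the shell and the picture viewer there is one more tool, called after ">>>" in YAML: its name, and indented under it one key for each argument. servo_tool: Moves the arm, as the interface text tells. Its arguments: {"type":"object","properties":{"increments":{"type":"array"},"squeeze":{"type":"number"}},"required":["increments"]}

```bash
mkdir -p pics
cat > h.py <<'E'
import numpy as np,cv2
from bench import env
from scipy.spatial.transform import Rotation as Ro
def ray(cam,uv,st=None):
    i=env.camera_info(cam);K=np.array(i['K'],float)
    d=np.linalg.solve(K,np.array([uv[0],uv[1],1.]))
    if cam=='wrist':
        s=st or env.read_state();T=np.array(i['tool_from_camera']);R=Ro.from_rotvec(s['tcp_rot']).as_matrix()
        return R@T[:3,3]+np.array(s['position']),R@T[:3,:3]@d
    R=np.array(i['R']);t=np.array(i['t']);return -R.T@t,R.T@d
def onz(cam,uv,z,st=None):
    o,d=ray(cam,uv,st);return o+d*(z-o[2])/d[2]
def proj(cam,X,st=None):
    i=env.camera_info(cam);K=np.array(i['K'],float);X=np.atleast_2d(X)
    if cam=='wrist':
        s=st or env.read_state();T=np.array(i['tool_from_camera']);R=Ro.from_rotvec(s['tcp_rot']).as_matrix()
        c=((X-np.array(s['position']))@R-T[:3,3])@T[:3,:3]
    else: c=X@np.array(i['R']).T+np.array(i['t'])
    p=c@K.T;return p[:,:2]/p[:,2:]
E
python3 - <<'E'
from h import *
s=env.read_state();print({k:np.round(v,3).tolist() for k,v in s.items()})
a=env.snapshot('scene');b=env.snapshot('side');cv2.imwrite('pics/a.png',a);cv2.imwrite('pics/b.png',b);
c=env.snapshot('wrist');cv2.imwrite('pics/c.png',c)
cv2.imwrite('pics/a2.png',cv2.resize(a,(800,600),interpolation=cv2.INTER_CUBIC))
cv2.imwrite('pics/b2.png',cv2.resize(b,(800,600),interpolation=cv2.INTER_CUBIC))
for n in('scene','side'):
    i=env.camera_info(n);print(n,np.round(i['K'],1).tolist(),np.round(ray(n,(256,192)),3).tolist())
print(np.round(env.camera_info('wrist')['tool_from_camera'],3).tolist(),env.camera_info('wrist')['K'])
E
```

```text
{'time_s': 0.0, 'joint_pos': [-1.233, 0.384, 0.016, 1.371, -0.006, 1.388, -0.047], 'joint_vel': [-0.0, 0.001, 0.001, -0.001, -0.002, 0.0, -0.002], 'effort': [-0.0, -62.759, 0.844, -37.183, 0.016, 0.014, 0.0], 'position': [0.244, 0.575, 0.255], 'tcp_rot': [-0.625, -3.078, 0.003], 'ft_force': [0.113, -0.564, 0.401], 'moment': [-0.012, 0.056, 0.034], 'grasp_force': 0.0, 'width': 1.001}
scene [[478.3, 0.0, 257.0], [0.0, 478.3, 196.6], [0.0, 0.0, 1.0]] [[-0.52, -0.542, 0.984], [0.714, 0.407, -0.57]]
side [[423.4, 0.0, 251.0], [0.0, 423.4, 194.0], [0.0, 0.0, 1.0]] [[-0.038, 0.987, 1.087], [0.378, -0.649, -0.66]]
[[0.0, -0.956, -0.295, 0.075], [1.0, 0.0, -0.0, 0.0], [0.0, -0.295, 0.956, -0.118], [0.0, 0.0, 0.0, 1.0]] [[300.70645295   0.         255.83573352]
 [  0.         300.70645295 195.56488651]
 [  0.           0.           1.        ]]
```

View pics/a2.png

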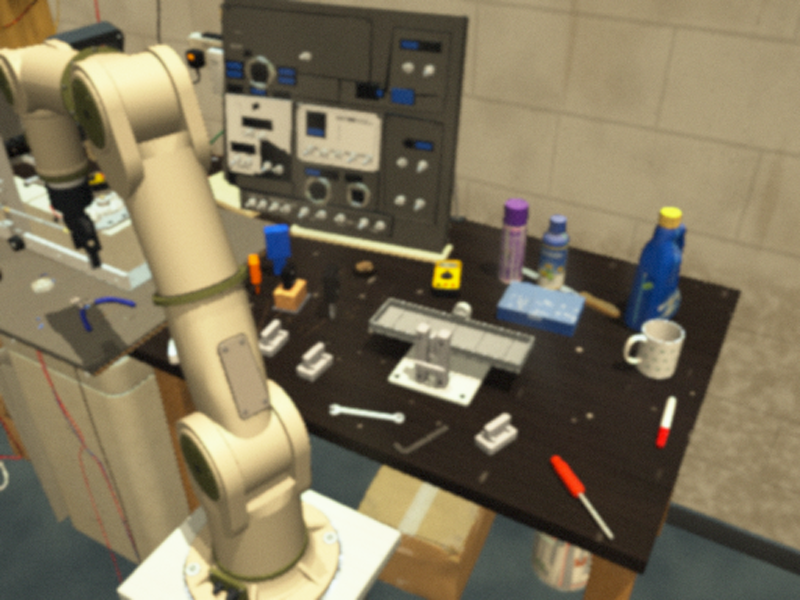

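View pics/b2.png

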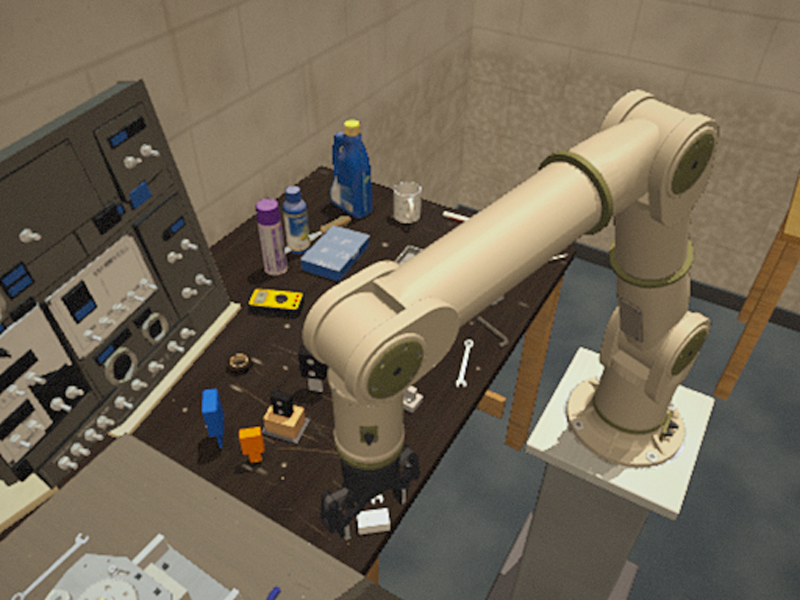

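Weights are visible (800×600 scene) at about (270,340), (315,362), (497,433) and partly hidden at (175,350). The rest with the small black gauge is at (290,292), with a larger black look-alike at (333,290), and the stand is at (435,350).

Run:
```python
from h import *
f=.64
for n,uv,z in [('w1',(270,346),.02),('w2',(314,368),.02),('w3',(497,440),.02),('w4',(173,352),.02),('rest',(290,285),.044),('big',(333,305),.03),('plateL',(418,350),0.008),('jawmid',(433,328),.14),('trayL',(385,305),.08),('trayR',(520,352),.08),('plate',(440,375),.005)]:
    print(n,np.round(onz('scene',(uv[0]*f,uv[1]*f),z),3))
for n,uv,z in [('w',(374,527),.02),('w',(411,398),.03),('rest',(285,415),.044),('w?',(312,375),.02)]: print('side',n,np.round(onz('side',(uv[0]*f,uv[1]*f),z),3))
print(Ro.from_rotvec(env.read_state()['tcp_rot']).as_matrix().round(3))
```

```text
w1 [0.41 0.3  0.02]
w2 [0.396 0.179 0.02 ]
w3 [ 0.392 -0.221  0.02 ]
w4 [0.296 0.462 0.02 ]
rest [0.589 0.377 0.044]
big [0.587 0.26  0.03 ]
plateL [0.562 0.032 0.008]
jawmid [ 0.488 -0.039  0.14 ]
trayL [0.582 0.122 0.08 ]
trayR [ 0.573 -0.185  0.08 ]
plate [ 0.516 -0.043  0.005]
side w [0.303 0.482 0.02 ]
side w [0.391 0.201 0.03 ]
side rest [0.577 0.38  0.044]
side w? [0.61  0.249 0.02 ]
[[-0.921  0.39  -0.001]
 [ 0.39   0.921 -0.001]
 [-0.    -0.002 -1.   ]]
```

View pics/c.png

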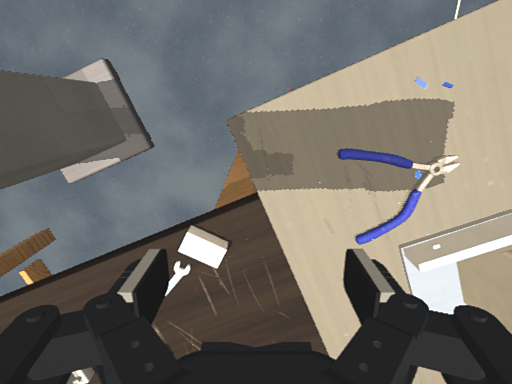

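The object at wrist pixel (205,247) is a plain white block without a rib, so it isn't a weight. I'll move over the table for a proper look.

>>> servo_tool:
  increments:
    - {"dx": -0.031, "dy": -0.03, "dz": -0.01, "fingers": -1}
    - {"dx": -0.031, "dy": -0.03, "dz": -0.01}
    - {"dx": -0.031, "dy": -0.03, "dz": -0.01}
    - {"dx": -0.031, "dy": -0.03, "dz": -0.01}
    - {"dx": -0.031, "dy": -0.03, "dz": -0.01}
    - {"dx": -0.031, "dy": -0.03, "dz": -0.01}
    - {"dx": -0.031, "dy": -0.03, "dz": -0.01}
    - {"dx": -0.031, "dy": -0.03, "dz": -0.01}
    - {"dx": -0.031, "dy": -0.03, "dz": -0.01}
    - {"dx": -0.031, "dy": -0.03, "dz": -0.01}
    - {"dx": -0.031, "dy": -0.03, "dz": -0.01}
    - {"dx": -0.031, "dy": -0.03, "dz": -0.01}
    - {"yaw": -0.134}
    - {"yaw": -0.134}
    - {"yaw": -0.134}
    - {}

```text
$.increments[0]: bad value
```

```bash
cat > look.py <<'E'
from h import *
import sys
s=env.read_state();w=env.snapshot('wrist');n=sys.argv[1]
cv2.imwrite(f'pics/{n}w.png',w)
a=env.snapshot('scene');cv2.imwrite(f'pics/{n}s.png',a);b=env.snapshot('side');cv2.imwrite(f'pics/{n}d.png',b)
import pickle;pickle.dump(s,open(f'pics/{n}.pkl','wb'))
m=np.vstack([np.hstack([cv2.resize(a,(400,300)),cv2.resize(b,(400,300))]),np.hstack([cv2.resize(w,(400,300)),np.zeros((300,400,3),np.uint8)])])
cv2.imwrite(f'pics/{n}m.png',m);cv2.imwrite(f'pics/{n}w2.png',cv2.resize(w,(800,600),interpolation=cv2.INTER_CUBIC))
print({k:np.round(v,3).tolist() for k,v in s.items() if k not in('joint_vel','effort')})
E
python3 look.py d
```

```text
{'time_s': 0.15, 'joint_pos': [-1.233, 0.384, 0.016, 1.371, -0.006, 1.388, -0.046], 'position': [0.244, 0.575, 0.255], 'tcp_rot': [-0.625, -3.078, 0.002], 'ft_force': [-0.19, -0.11, -0.5], 'moment': [-0.016, 0.039, 0.065], 'grasp_force': 0.0, 'width': 0.998}
```

View pics/dm.png

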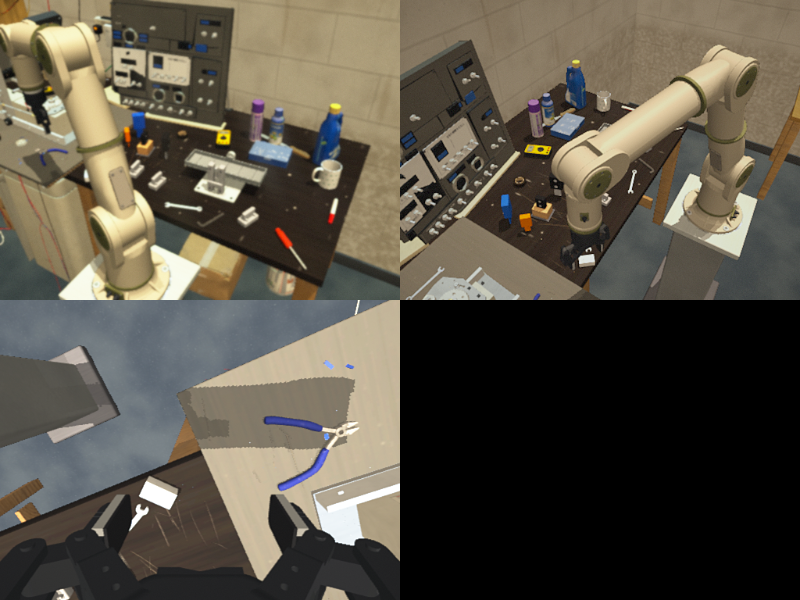

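View pics/dw2.png

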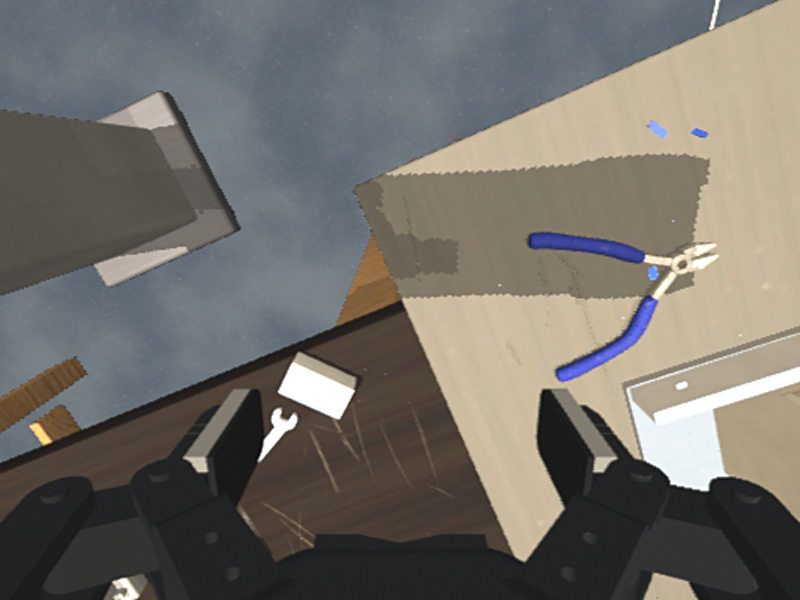

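The row was refused and the arm hasn't moved; I'll send every key in each row.

>>> servo_tool:
  increments:
    - {"dx": -0.031, "dy": -0.03, "dz": -0.01, "yaw": 0, "fingers": -1}
    - {"dx": -0.031, "dy": -0.03, "dz": -0.01, "yaw": 0, "fingers": -1}
    - {"dx": -0.031, "dy": -0.03, "dz": -0.01, "yaw": 0, "fingers": -1}
    - {"dx": -0.031, "dy": -0.03, "dz": -0.01, "yaw": 0, "fingers": -1}
    - {"dx": -0.031, "dy": -0.03, "dz": -0.01, "yaw": 0, "fingers": -1}
    - {"dx": -0.031, "dy": -0.03, "dz": -0.01, "yaw": 0, "fingers": -1}
    - {"dx": -0.031, "dy": -0.03, "dz": -0.01, "yaw": 0, "fingers": -1}
    - {"dx": -0.031, "dy": -0.03, "dz": -0.01, "yaw": 0, "fingers": -1}
    - {"dx": -0.031, "dy": -0.03, "dz": -0.01, "yaw": 0, "fingers": -1}
    - {"dx": -0.031, "dy": -0.03, "dz": -0.01, "yaw": 0, "fingers": -1}
    - {"dx": -0.031, "dy": -0.03, "dz": -0.01, "yaw": 0, "fingers": -1}
    - {"dx": -0.031, "dy": -0.03, "dz": -0.01, "yaw": 0, "fingers": -1}
    - {"dx": 0, "dy": 0, "dz": 0, "yaw": -0.134, "fingers": -1}
    - {"dx": 0, "dy": 0, "dz": 0, "yaw": -0.134, "fingers": -1}
    - {"dx": 0, "dy": 0, "dz": 0, "yaw": -0.134, "fingers": -1}
    - {"dx": 0, "dy": 0, "dz": 0, "yaw": 0, "fingers": -1}

```text
time_s: 2.3
position: [0.4458, 0.0988, 0.3763]
tcp_rot: [0.001, -3.142, -0.0]
ft_force: [-1.0, 0.4, -0.5]
width: 1.007
grasp_force: 0.0
```

```bash
python3 look.py e
```

```text
{'time_s': 2.3, 'joint_pos': [-0.724, -0.033, 0.426, 1.592, 0.013, 1.579, 1.273], 'position': [0.446, 0.099, 0.376], 'tcp_rot': [0.001, -3.142, -0.0], 'ft_force': [-0.958, 0.391, -0.496], 'moment': [0.071, -0.008, -0.002], 'grasp_force': 0.0, 'width': 1.007}
```

View pics/em.png

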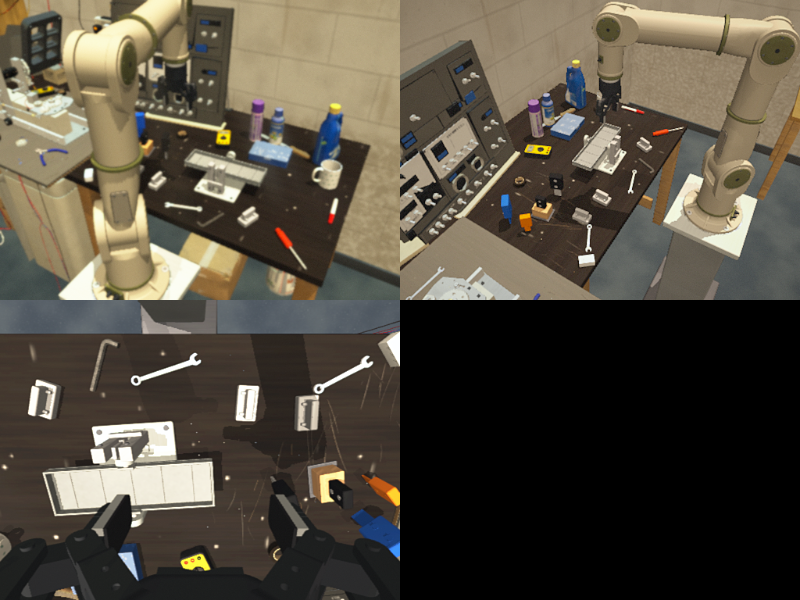

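View pics/ew2.png

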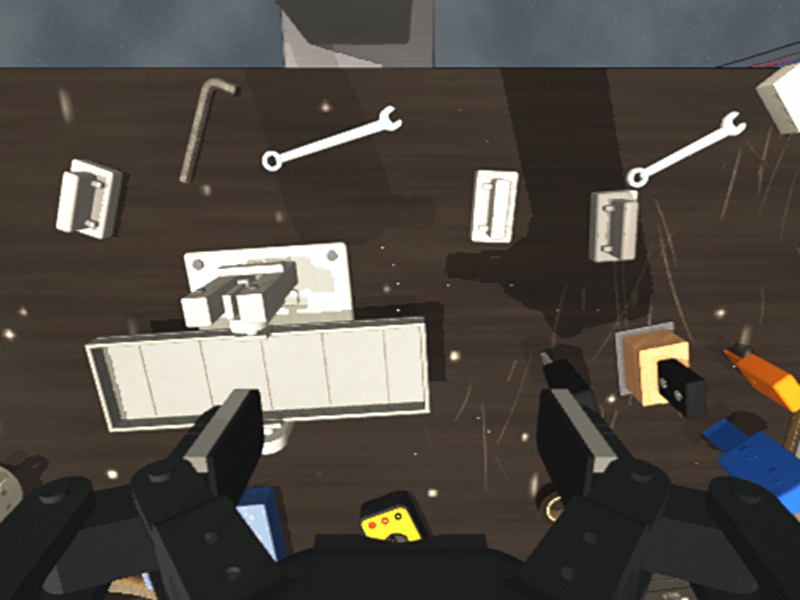

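The wrist view shows exactly three weights, at about (90,200), (495,207) and (613,227). The tray lies along (90–430, 320–430), and the rest with the gauge is at (660,365). I'll enlarge the crops to measure them.

Run:
```python
from h import *
im=cv2.imread('pics/ew.png')
def crop(x,y,w,h,W,H):
    return cv2.resize(im[y:y+h,x:x+w],(W,H),interpolation=cv2.INTER_CUBIC)
a=np.hstack([crop(25,90,65,65,260,260),crop(290,95,65,65,260,260),crop(365,110,65,65,260,260)])
b=np.hstack([crop(45,145,240,130,480,260),crop(385,195,75,65,300,260)])
cv2.imwrite('pics/f.png',np.vstack([a,b[:, :780]]))
```

```text
(no output)
```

View pics/f.png

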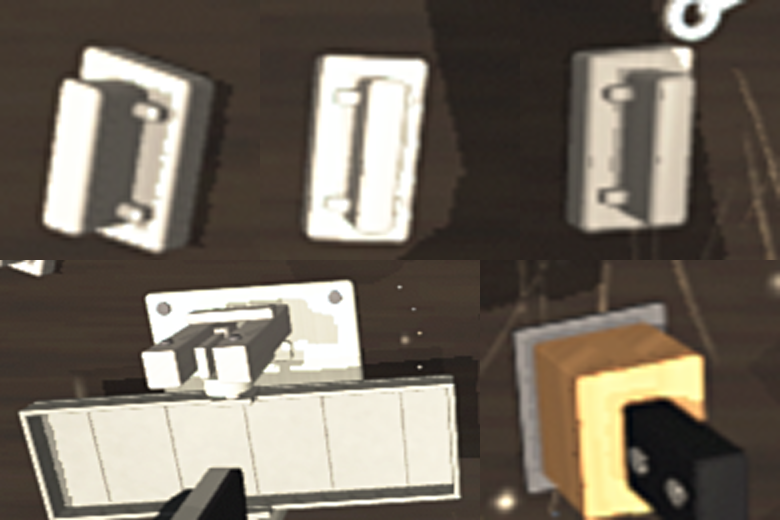

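```bash
cat > m.py <<'E'
from h import *
import pickle
from scipy.optimize import least_squares
s=pickle.load(open('pics/e.pkl','rb'))
def quad(pts,z):
    P=np.array([onz('wrist',p,z,s) for p in pts]);c=P.mean(0)
    d=(P[3]+P[2]-P[0]-P[1])[:2];yaw=np.arctan2(d[1],d[0])
    return c.round(4),round(yaw,3),np.linalg.norm(P-np.roll(P,1,0),axis=1).round(3)
A=[(25+x/4,90+y/4) for x,y in[(62,82),(98,86),(83,235),(46,228)]]
B=[(290+(x-260)/4,95+y/4) for x,y in[(368,82),(408,82),(394,232),(358,232)]]
C=[(365+(x-520)/4,110+y/4) for x,y in[(659,78),(693,74),(690,222),(652,225)]]
for n,q in zip('ABC',(A,B,C)): print(n,*quad(q,.05))
r=[(385+(x-480)/4,195+(y-260)/4) for x,y in[(578,375),(702,354),(712,500),(585,517)]]
print('rest',*quad(r,.044))
q=np.array([(45+x/2,145+(y-260)/2) for x,y in[(20,410),(456,377),(460,496),(50,518),(90,408),(110,503),(404,390),(410,485),(152,385),(212,385)]])
loc=np.array([(-47,-160,83),(-47,160,83),(47,160,83),(47,-160,83),(-43,-120,65),(43,-120,65),(-43,120,65),(43,120,65)])/1e3
def f(p):
    c,t=np.cos(p[2]),p[3];L=loc.copy();z=L[:,2]-.085
    L[:,1],L[:,2]=loc[:,1]*np.cos(t)-z*np.sin(t),.085+loc[:,1]*np.sin(t)+z*np.cos(t)
    X=np.c_[p[0]+c*L[:,0]-np.sin(p[2])*L[:,1],p[1]+np.sin(p[2])*L[:,0]+c*L[:,1],L[:,2]]
    return (proj('wrist',X,s)-q[:8]).ravel()
R=least_squares(f,[.57,-.03,0,0]);print(R.x.round(4),R.fun.reshape(-1,2).round(1).tolist())
E
python3 m.py
```

```text
A [ 0.4078 -0.2092  0.05  ] -0.305 [0.054 0.013 0.055 0.013]
B [0.4146 0.1932 0.05  ] -0.018 [0.054 0.014 0.054 0.013]
C [0.4336 0.3166 0.05  ] 0.11 [0.054 0.012 0.055 0.014]
rest [0.5846 0.3785 0.044 ] 0.218 [0.065 0.049 0.067 0.052]
[ 0.5713 -0.0324  0.0629 -0.0094] [[-0.3, 0.1], [0.1, 3.0], [0.9, 0.9], [0.4, 2.3], [-1.1, -2.5], [1.0, -0.1], [-0.9, -3.3], [-0.0, -0.1]]
```

Create fit.py:
```python
# refine weight pose from wrist image: python3 fit.py x y yaw ; also prints tool-axis shift to it
from h import *
import sys
from scipy.optimize import minimize
def box(hx,hy,z0,z1): return [(a,b,c) for a in(-hx,hx) for b in(-hy,hy) for c in(z0,z1)]
def fit(x,y,yaw,z=0,span=.06):
    s=env.read_state();im=cv2.cvtColor(env.snapshot('wrist'),cv2.COLOR_BGR2HSV)
    obs=((im[...,2]>95)&(im[...,1]<70)).astype(np.uint8)
    S=4
    def mask(p):
        m=np.zeros(obs.shape,np.uint8);c,n=np.cos(p[2]),np.sin(p[2])
        for B in(box(.035,.02,0,.02),box(.028,.007,.02,.05)):
            L=np.array(B);X=np.c_[p[0]+c*L[:,0]-n*L[:,1],p[1]+n*L[:,0]+c*L[:,1],L[:,2]+z]
            h=cv2.convexHull((proj('wrist',X,s)*16).astype(np.float32)).round().astype(np.int32)
            cv2.fillConvexPoly(m,h,1,shift=4)
        return m
    big=cv2.dilate(mask([x,y,yaw]),np.ones((61,61),np.uint8)) ; obs=obs*big
    def cost(p):
        m=mask(p);return 1-(m&obs).sum()/max(1,(m|obs).sum())
    best=min((minimize(cost,[x+a,y+b,yaw],method='Nelder-Mead',options=dict(initial_simplex=[[x+a,y+b,yaw],[x+a+.008,y+b,yaw],[x+a,y+b+.008,yaw],[x+a,y+b,yaw+.15]],maxfev=200)) for a in(-.02,0,.02) for b in(-.02,0,.02)),key=lambda r:r.fun)
    return best.x,best.fun,s
def shift(X,yaw,s):
    R=Ro.from_rotvec(s['tcp_rot']).as_matrix();d=R.T@(np.array(X)-s['position'])
    cur=np.arctan2(R[1,1],R[0,1])-np.pi/2
    w=-((yaw-cur+np.pi/2)%np.pi-np.pi/2)
    return d.round(4),round(w,3)
if __name__=='__main__':
    x,y,t=map(float,sys.argv[1:4]);p,c,s=fit(x,y,t);print('pose',p.round(4),'cost',round(c,2));print('t',s['time_s'],'shift (before yaw)',*shift([p[0],p[1],.052],p[2],s))
```

```text
(no output)
```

>>> servo_tool:
  increments:
    - {"dx": 0.008, "dy": 0.024, "dz": 0.04, "yaw": 0, "fingers": -0.2}
    - {"dx": 0.008, "dy": 0.024, "dz": 0.04, "yaw": 0, "fingers": -0.2}
    - {"dx": 0.008, "dy": 0.023, "dz": 0.04, "yaw": 0, "fingers": -0.2}
    - {"dx": 0.007, "dy": 0.023, "dz": 0.04, "yaw": 0.018, "fingers": -0.2}
    - {"dx": 0, "dy": 0, "dz": 0, "yaw": 0, "fingers": -0.2}
  squeeze: 60

```text
time_s: 3.08
position: [0.4124, 0.1936, 0.2134]
tcp_rot: [-0.024, -3.136, 0.005]
ft_force: [-0.5, -0.3, 0.6]
width: 0.595
grasp_force: 0.0
```

```bash
python3 fit.py .4146 .1932 -.018;python3 fit.py .4336 .3166 .11
```

```text
pose [ 0.4156  0.1926 -0.0396] cost 0.04
t 3.075 shift (before yaw) [-0.004  -0.0004  0.1614] 0.024
pose [0.4353 0.3159 0.0729] cost 0.39
t 3.125 shift (before yaw) [-0.0196  0.1236  0.1632] -0.089
```

>>> servo_tool:
  increments:
    - {"dx": -0.004, "dy": 0, "dz": 0.03, "yaw": 0.024, "fingers": -0.2}
    - {"dx": 0, "dy": 0, "dz": 0.04, "yaw": 0, "fingers": -0.2}
    - {"dx": 0, "dy": 0, "dz": 0.04, "yaw": 0, "fingers": -0.2}
    - {"dx": 0, "dy": 0, "dz": 0.031, "yaw": 0, "fingers": -0.2}
    - {"dx": 0, "dy": 0, "dz": 0.02, "yaw": 0, "fingers": -0.2}
    - {"dx": 0, "dy": 0, "dz": 0, "yaw": 0, "fingers": 1}
    - {"dx": 0, "dy": 0, "dz": 0, "yaw": 0, "fingers": 1}
    - {"dx": 0, "dy": 0, "dz": 0, "yaw": 0, "fingers": 1}
    - {"dx": 0, "dy": 0, "dz": 0, "yaw": 0, "fingers": 1}
    - {"dx": 0, "dy": 0, "dz": 0, "yaw": 0, "fingers": 1}
  squeeze: 60

```text
time_s: 4.42
position: [0.4203, 0.193, 0.057]
tcp_rot: [0.065, 3.138, 0.003]
ft_force: [0.2, -2.4, 7.2]
width: 0.147
grasp_force: 62.1
```

>>> servo_tool:
  increments:
    - {"dx": 0, "dy": 0, "dz": -0.02, "yaw": 0, "fingers": 1}
    - {"dx": 0, "dy": 0, "dz": -0.04, "yaw": 0, "fingers": 1}
    - {"dx": 0, "dy": 0, "dz": -0.06, "yaw": 0, "fingers": 1}
    - {"dx": 0, "dy": 0, "dz": -0.06, "yaw": 0, "fingers": 1}
    - {"dx": -0.0275, "dy": -0.036, "dz": -0.01, "yaw": 0, "fingers": 1}
    - {"dx": -0.0275, "dy": -0.036, "dz": -0.01, "yaw": 0, "fingers": 1}
    - {"dx": -0.0275, "dy": -0.036, "dz": 0, "yaw": 0, "fingers": 1}
    - {"dx": -0.0275, "dy": -0.036, "dz": 0, "yaw": 0, "fingers": 1}
    - {"dx": -0.0275, "dy": -0.037, "dz": 0, "yaw": 0, "fingers": 1}
    - {"dx": -0.0275, "dy": -0.037, "dz": 0, "yaw": -0.11, "fingers": 1}
    - {"dx": 0, "dy": 0, "dz": 0, "yaw": 0, "fingers": 1}
    - {"dx": 0, "dy": 0, "dz": 0, "yaw": 0, "fingers": 1}

```text
time_s: 5.92
position: [0.5745, -0.0315, 0.2552]
tcp_rot: [0.108, -3.139, -0.001]
ft_force: [-0.2, 0.8, -3.0]
width: 0.147
grasp_force: 60.7
```

```bash
python3 look.py g
```

```text
{'time_s': 5.925, 'joint_pos': [-0.44, 0.3, 0.558, 1.534, -0.161, 1.354, 1.771], 'position': [0.574, -0.031, 0.255], 'tcp_rot': [0.108, -3.139, -0.001], 'ft_force': [-0.167, 0.817, -3.02], 'moment': [0.055, 0.021, 0.029], 'grasp_force': 60.687, 'width': 0.147}
```

View pics/gw2.png

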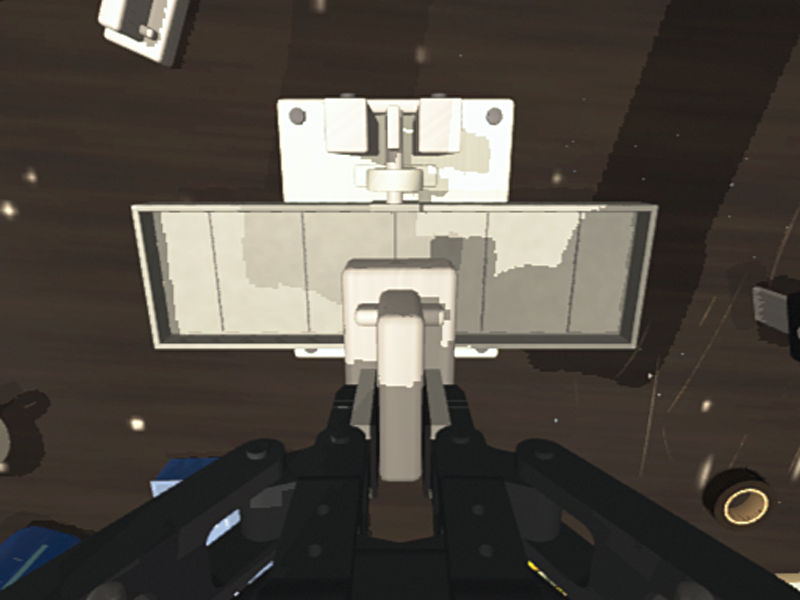

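The view shows the weight held straight over the tray. The rim corners are at about (133,206), (657,205), (636,348) and (157,348), the scribed lines at top columns 210, 303, 395, 488 and 580, and the jaw tops at (325–368, 98–152) and (418–460, 98–152). I'll refit the stand from these.

```bash
cat > m2.py <<'E'
from h import *
import pickle
from fit import shift
from scipy.optimize import least_squares
s=pickle.load(open('pics/g.pkl','rb'))
F=[((133,206),(-47,-160,83)),((657,205),(-47,160,83)),((636,348),(47,160,83)),((157,348),(47,-160,83)),
((223,330),(43,-120,65)),((308,330),(43,-60,65)),((483,330),(43,60,65)),((569,330),(43,120,65))]
J=[((325,98),-32),((368,98),-12),((418,98),12),((460,98),32)]
K=[((325,152),-32),((368,152),-12),((418,152),12),((460,152),32)]
q=np.array([a for a,_ in F]+[a for a,_ in J+K])*.64-.18
loc=np.array([b for _,b in F],float)/1e3
def f(p,t=None):
    t=p[3];L=loc.copy();z=L[:,2]-.085
    L[:,1],L[:,2]=loc[:,1]*np.cos(t)-z*np.sin(t),.085+loc[:,1]*np.sin(t)+z*np.cos(t)
    L=np.vstack([L]+[[(jx,b/1e3,.14)] for jx,S in((p[4],J),(p[5],K)) for _,b in S])
    c,n=np.cos(p[2]),np.sin(p[2])
    X=np.c_[p[0]+c*L[:,0]-n*L[:,1],p[1]+n*L[:,0]+c*L[:,1],L[:,2]]
    return (proj('wrist',X,s)-q).ravel()
R=least_squares(f,[.57,-.03,0,0,-.1,-.07],loss='soft_l1');print(R.x.round(4));print(f(R.x).reshape(-1,2).round(1).tolist())
x,y,w=R.x[:3]
print(shift([x+.0047,y,.065+.054],w,s))
E
python3 m2.py
```

```text
[ 0.5706 -0.0346  0.0705  0.0065 -0.0988 -0.0753]
[[-1.0, -1.7], [1.6, -1.5], [0.5, -0.4], [-1.1, -0.5], [0.9, 1.4], [1.2, 1.4], [-0.9, 1.4], [-0.8, 1.4], [-1.6, 0.1], [-1.1, 0.1], [0.5, -0.0], [1.6, -0.1], [0.1, 0.1], [-0.4, 0.0], [0.2, -0.0], [0.4, -0.1]]
(array([-0.0007, -0.0033,  0.1362]), np.float64(-0.002))
```

>>> servo_tool:
  increments:
    - {"dx": -0.001, "dy": -0.003, "dz": 0.04, "yaw": 0, "fingers": 1}
    - {"dx": 0, "dy": 0, "dz": 0.04, "yaw": 0, "fingers": 1}
    - {"dx": 0, "dy": 0, "dz": 0.03, "yaw": 0, "fingers": 1}
    - {"dx": 0, "dy": 0, "dz": 0.015, "yaw": 0, "fingers": 1}
    - {"dx": 0, "dy": 0, "dz": 0.005, "yaw": 0, "fingers": 1}
    - {"dx": 0, "dy": 0, "dz": 0.003, "yaw": 0, "fingers": 1}
    - {"dx": 0, "dy": 0, "dz": 0, "yaw": 0, "fingers": 1}

```text
time_s: 6.95
position: [0.5765, -0.0347, 0.1232]
tcp_rot: [-0.109, 3.138, 0.0]
ft_force: [-0.0, -0.7, -2.3]
width: 0.146
grasp_force: 60.6
```

>>> servo_tool:
  increments:
    - {"dx": 0, "dy": 0, "dz": 0.0015, "yaw": 0, "fingers": 0.4}
    - {"dx": 0, "dy": 0, "dz": 0, "yaw": 0, "fingers": 0.2}
    - {"dx": 0, "dy": 0, "dz": 0, "yaw": 0, "fingers": 0}
    - {"dx": 0, "dy": 0, "dz": 0, "yaw": 0, "fingers": 0}
    - {"dx": 0, "dy": 0, "dz": -0.03, "yaw": 0, "fingers": 0}
    - {"dx": 0, "dy": 0, "dz": -0.04, "yaw": 0, "fingers": 0}
    - {"dx": 0, "dy": 0, "dz": -0.03, "yaw": 0, "fingers": 0}
    - {"dx": 0.013, "dy": 0.04, "dz": 0, "yaw": 0, "fingers": -0.2}
    - {"dx": 0.013, "dy": 0.04, "dz": 0, "yaw": 0, "fingers": -0.2}
    - {"dx": 0.013, "dy": 0.04, "dz": 0, "yaw": 0, "fingers": -0.2}
    - {"dx": 0.013, "dy": 0.04, "dz": 0, "yaw": 0, "fingers": -0.2}
    - {"dx": 0.013, "dy": 0.04, "dz": 0, "yaw": 0, "fingers": -0.2}
    - {"dx": 0.013, "dy": 0.04, "dz": 0, "yaw": 0, "fingers": -0.2}
    - {"dx": 0.013, "dy": 0.04, "dz": 0, "yaw": 0, "fingers": -0.2}
    - {"dx": 0.013, "dy": 0.04, "dz": 0, "yaw": 0, "fingers": -0.2}
    - {"dx": 0.013, "dy": 0.04, "dz": 0, "yaw": 0, "fingers": -0.2}
    - {"dx": 0, "dy": 0, "dz": 0, "yaw": 0, "fingers": -0.2}
    - {"dx": 0, "dy": 0, "dz": 0, "yaw": 0, "fingers": -0.2}

```text
time_s: 9.2
position: [0.4346, 0.3157, 0.2208]
tcp_rot: [-0.108, 3.14, -0.001]
ft_force: [1.0, -0.5, -0.1]
width: 0.603
grasp_force: 0.0
```

```bash
python3 fit.py .4336 .3166 .11
```

```text
pose [0.4338 0.3161 0.0822] cost 0.18
t 9.2 shift (before yaw) [0.0008 0.0005 0.1688] -0.013
```

>>> servo_tool:
  increments:
    - {"dx": 0.001, "dy": 0, "dz": 0.03, "yaw": -0.013, "fingers": -0.2}
    - {"dx": 0, "dy": 0, "dz": 0.035, "yaw": 0, "fingers": -0.2}
    - {"dx": 0, "dy": 0, "dz": 0.035, "yaw": 0, "fingers": -0.2}
    - {"dx": 0, "dy": 0, "dz": 0.03, "yaw": 0, "fingers": -0.2}
    - {"dx": 0, "dy": 0, "dz": 0.025, "yaw": 0, "fingers": -0.2}
    - {"dx": 0, "dy": 0, "dz": 0.012, "yaw": 0, "fingers": -0.2}
    - {"dx": 0, "dy": 0, "dz": 0, "yaw": 0, "fingers": 1}
    - {"dx": 0, "dy": 0, "dz": 0, "yaw": 0, "fingers": 1}
    - {"dx": 0, "dy": 0, "dz": 0, "yaw": 0, "fingers": 1}
    - {"dx": 0, "dy": 0, "dz": 0, "yaw": 0, "fingers": 1}
    - {"dx": 0, "dy": 0, "dz": 0, "yaw": 0, "fingers": 1}

```text
time_s: 10.62
position: [0.4342, 0.3164, 0.0549]
tcp_rot: [-0.128, 3.137, 0.002]
ft_force: [0.4, -2.8, 6.1]
width: 0.147
grasp_force: 62.9
```

>>> servo_tool:
  increments:
    - {"dx": 0, "dy": 0, "dz": -0.02, "yaw": 0, "fingers": 1}
    - {"dx": 0, "dy": 0, "dz": -0.04, "yaw": 0, "fingers": 1}
    - {"dx": 0, "dy": 0, "dz": -0.05, "yaw": 0, "fingers": 1}
    - {"dx": 0, "dy": 0, "dz": -0.05, "yaw": 0, "fingers": 1}
    - {"dx": -0.0135, "dy": -0.0376, "dz": -0.01, "yaw": 0, "fingers": 1}
    - {"dx": -0.0135, "dy": -0.0376, "dz": -0.01, "yaw": 0, "fingers": 1}
    - {"dx": -0.0135, "dy": -0.0376, "dz": 0, "yaw": 0, "fingers": 1}
    - {"dx": -0.0135, "dy": -0.0376, "dz": 0, "yaw": 0, "fingers": 1}
    - {"dx": -0.0135, "dy": -0.0376, "dz": 0, "yaw": 0, "fingers": 1}
    - {"dx": -0.0135, "dy": -0.0376, "dz": 0, "yaw": 0, "fingers": 1}
    - {"dx": -0.0135, "dy": -0.0376, "dz": 0, "yaw": 0, "fingers": 1}
    - {"dx": -0.0135, "dy": -0.0376, "dz": 0, "yaw": 0.011, "fingers": 1}
    - {"dx": 0, "dy": 0, "dz": 0, "yaw": 0, "fingers": 1}
    - {"dx": 0, "dy": 0, "dz": 0, "yaw": 0, "fingers": 1}

```text
time_s: 12.38
position: [0.5653, 0.026, 0.2333]
tcp_rot: [0.112, -3.138, -0.001]
ft_force: [0.0, 1.2, -2.4]
width: 0.147
grasp_force: 61.6
```

```bash
cat > to.py <<'E'
# python3 to.py lx ly z : shift to stand-frame point
from fit import *
S=(.5706,-.0346,.0705)
def w(lx,ly): c,n=np.cos(S[2]),np.sin(S[2]);return S[0]+c*lx-n*ly,S[1]+n*lx+c*ly
if __name__=='__main__':
    a=list(map(float,sys.argv[1:4]));s=env.read_state();x,y=w(a[0],a[1]);print('t',s['time_s'],shift([x,y,a[2]],S[2],s))
E
python3 to.py 0 .06 .12
python3 - <<'E'
from h import *
cv2.imwrite('pics/h.png',cv2.resize(env.snapshot('wrist'),(800,600)))
E
```

```text
t 12.375 (array([-0.0012, -0.0009,  0.1133]), np.float64(0.001))
```

View pics/h.png

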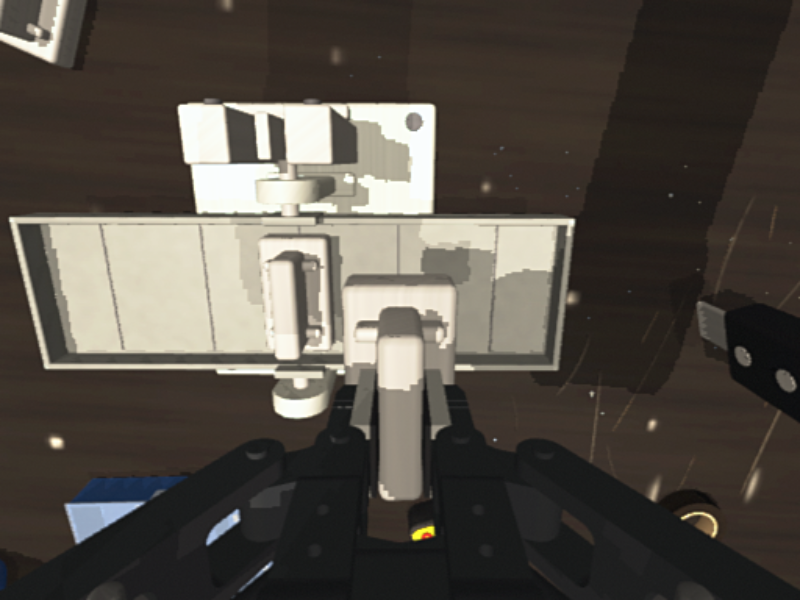

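>>> servo_tool:
  increments:
    - {"dx": -0.001, "dy": -0.001, "dz": 0.04, "yaw": 0, "fingers": 1}
    - {"dx": 0, "dy": 0, "dz": 0.04, "yaw": 0, "fingers": 1}
    - {"dx": 0, "dy": 0, "dz": 0.02, "yaw": 0, "fingers": 1}
    - {"dx": 0, "dy": 0, "dz": 0.01, "yaw": 0, "fingers": 1}
    - {"dx": 0, "dy": 0, "dz": 0.004, "yaw": 0, "fingers": 1}
    - {"dx": 0, "dy": 0, "dz": 0, "yaw": 0, "fingers": 1}
    - {"dx": 0, "dy": 0, "dz": 0, "yaw": 0, "fingers": 1}

```text
time_s: 13.3
position: [0.5673, 0.0245, 0.1207]
tcp_rot: [-0.112, 3.138, 0.0]
ft_force: [-0.1, -0.2, -2.2]
width: 0.145
grasp_force: 61.5
```

```bash
python3 to.py 0 .06 .12
```

```text
t 13.3 (array([0.0009, 0.0008, 0.0007]), np.float64(0.001))
```

>>> servo_tool:
  increments:
    - {"dx": 0, "dy": 0.001, "dz": 0.001, "yaw": 0, "fingers": 0.5}
    - {"dx": 0, "dy": 0, "dz": 0, "yaw": 0, "fingers": 0.2}
    - {"dx": 0, "dy": 0, "dz": 0, "yaw": 0, "fingers": 0}
    - {"dx": 0, "dy": 0, "dz": 0, "yaw": 0, "fingers": 0}
    - {"dx": 0, "dy": 0, "dz": -0.03, "yaw": 0, "fingers": 0}
    - {"dx": 0, "dy": 0, "dz": -0.04, "yaw": 0, "fingers": 0}
    - {"dx": 0, "dy": 0, "dz": -0.03, "yaw": 0, "fingers": 0}
    - {"dx": 0.029, "dy": -0.037, "dz": 0, "yaw": 0, "fingers": -0.2}
    - {"dx": 0.029, "dy": -0.037, "dz": 0, "yaw": 0, "fingers": -0.2}
    - {"dx": 0.029, "dy": -0.037, "dz": 0, "yaw": 0, "fingers": -0.2}
    - {"dx": 0.029, "dy": -0.037, "dz": 0, "yaw": 0, "fingers": -0.2}
    - {"dx": 0.029, "dy": -0.037, "dz": 0, "yaw": 0, "fingers": -0.2}
    - {"dx": 0.029, "dy": -0.037, "dz": 0, "yaw": 0, "fingers": -0.2}
    - {"dx": 0, "dy": 0, "dz": 0, "yaw": 0.125, "fingers": -0.2}
    - {"dx": 0, "dy": 0, "dz": 0, "yaw": 0.125, "fingers": -0.2}
    - {"dx": 0, "dy": 0, "dz": 0, "yaw": 0.125, "fingers": -0.2}
    - {"dx": 0, "dy": 0, "dz": 0, "yaw": 0, "fingers": -0.2}
    - {"dx": 0, "dy": 0, "dz": 0, "yaw": 0, "fingers": -0.2}

```text
time_s: 15.55
position: [0.4089, -0.2084, 0.2188]
tcp_rot: [0.471, 3.106, 0.0]
ft_force: [-0.5, -0.7, -0.2]
width: 0.599
grasp_force: 0.0
```

```bash
python3 fit.py .4078 -.2092 -.305
```

```text
pose [ 0.4086 -0.211  -0.3301] cost 0.04
t 15.55 shift (before yaw) [-0.0005 -0.0026  0.1668] 0.029
```

>>> servo_tool:
  increments:
    - {"dx": -0.0005, "dy": -0.0025, "dz": 0.03, "yaw": 0.029, "fingers": -0.2}
    - {"dx": 0, "dy": 0, "dz": 0.035, "yaw": 0, "fingers": -0.2}
    - {"dx": 0, "dy": 0, "dz": 0.035, "yaw": 0, "fingers": -0.2}
    - {"dx": 0, "dy": 0, "dz": 0.03, "yaw": 0, "fingers": -0.2}
    - {"dx": 0, "dy": 0, "dz": 0.025, "yaw": 0, "fingers": -0.2}
    - {"dx": 0, "dy": 0, "dz": 0.01, "yaw": 0, "fingers": -0.2}
    - {"dx": 0, "dy": 0, "dz": 0, "yaw": 0, "fingers": 1}
    - {"dx": 0, "dy": 0, "dz": 0, "yaw": 0, "fingers": 1}
    - {"dx": 0, "dy": 0, "dz": 0, "yaw": 0, "fingers": 1}
    - {"dx": 0, "dy": 0, "dz": 0, "yaw": 0, "fingers": 1}
    - {"dx": 0, "dy": 0, "dz": 0, "yaw": 0, "fingers": 1}

```text
time_s: 16.98
position: [0.4094, -0.2114, 0.0549]
tcp_rot: [0.52, 3.096, -0.0]
ft_force: [-1.5, -0.8, 7.5]
width: 0.15
grasp_force: 59.7
```

>>> servo_tool:
  increments:
    - {"dx": 0, "dy": 0, "dz": -0.02, "yaw": 0, "fingers": 1}
    - {"dx": 0, "dy": 0, "dz": -0.04, "yaw": 0, "fingers": 1}
    - {"dx": 0, "dy": 0, "dz": -0.05, "yaw": 0, "fingers": 1}
    - {"dx": 0, "dy": 0, "dz": -0.05, "yaw": 0, "fingers": 1}
    - {"dx": 0, "dy": 0, "dz": -0.02, "yaw": -0.134, "fingers": 1}
    - {"dx": 0, "dy": 0, "dz": 0, "yaw": -0.134, "fingers": 1}
    - {"dx": 0, "dy": 0, "dz": 0, "yaw": -0.135, "fingers": 1}
    - {"dx": -0.0346, "dy": 0.021, "dz": 0, "yaw": 0, "fingers": 1}
    - {"dx": -0.0346, "dy": 0.021, "dz": 0, "yaw": 0, "fingers": 1}
    - {"dx": -0.0346, "dy": 0.021, "dz": 0, "yaw": 0, "fingers": 1}
    - {"dx": -0.0346, "dy": 0.021, "dz": 0, "yaw": 0, "fingers": 1}
    - {"dx": -0.0346, "dy": 0.021, "dz": 0, "yaw": 0, "fingers": 1}
    - {"dx": 0, "dy": 0, "dz": 0, "yaw": 0, "fingers": 1}
    - {"dx": 0, "dy": 0, "dz": 0, "yaw": 0, "fingers": 1}
    - {"dx": 0, "dy": 0, "dz": 0, "yaw": 0, "fingers": 1}

```text
time_s: 18.85
position: [0.5731, -0.0951, 0.234]
tcp_rot: [0.108, -3.14, -0.0]
ft_force: [-0.9, 0.2, -4.0]
width: 0.146
grasp_force: 59.1
```

```bash
python3 to.py 0 -.06 .12
python3 - <<'E'
from h import *
cv2.imwrite('pics/k.png',cv2.resize(env.snapshot('wrist'),(800,600)))
E
```

```text
t 18.85 (array([-0.0018,  0.0005,  0.114 ]), np.float64(-0.002))
```

View pics/k.png

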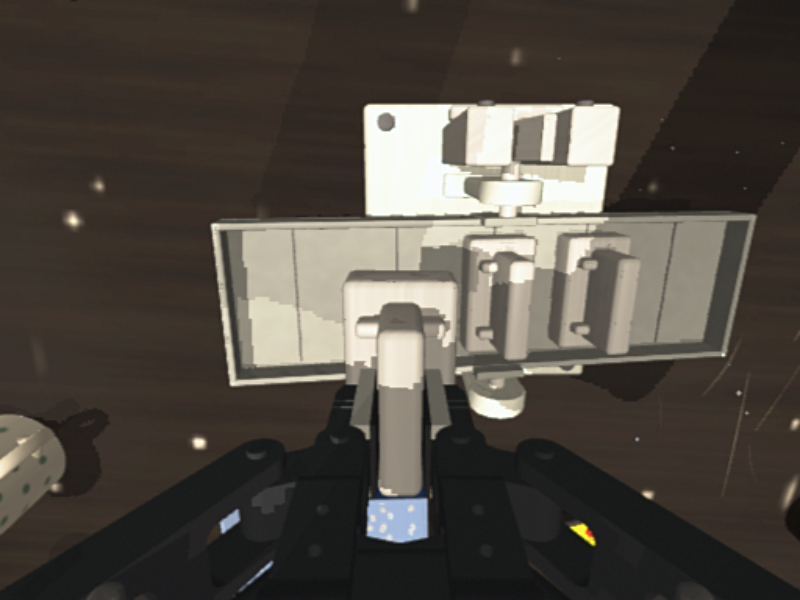

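The tray is tipped left-down with two weights in place, and the third is over the -60 line. I'll lower it, which also pushes the tray back to level.

>>> servo_tool:
  increments:
    - {"dx": -0.002, "dy": 0.0005, "dz": 0.04, "yaw": -0.002, "fingers": 1}
    - {"dx": 0, "dy": 0, "dz": 0.04, "yaw": 0, "fingers": 1}
    - {"dx": 0, "dy": 0, "dz": 0.015, "yaw": 0, "fingers": 1}
    - {"dx": 0, "dy": 0, "dz": 0.01, "yaw": 0, "fingers": 1}
    - {"dx": 0, "dy": 0, "dz": 0.005, "yaw": 0, "fingers": 1}
    - {"dx": 0, "dy": 0, "dz": 0.004, "yaw": 0, "fingers": 1}
    - {"dx": 0, "dy": 0, "dz": 0, "yaw": 0, "fingers": 1}
    - {"dx": 0, "dy": 0, "dz": 0, "yaw": 0, "fingers": 1}
    - {"dx": 0, "dy": 0, "dz": 0, "yaw": 0, "fingers": 1}

```text
time_s: 20.02
position: [0.5763, -0.0934, 0.1203]
tcp_rot: [-0.114, 3.138, -0.0]
ft_force: [1.8, 1.8, -1.2]
width: 0.15
grasp_force: 59.5
```

```bash
python3 to.py 0 -.06 .12
```

```text
t 20.025 (array([ 0.0016, -0.0009,  0.0003]), np.float64(0.002))
```

>>> servo_tool:
  increments:
    - {"dx": 0, "dy": -0.001, "dz": 0.0005, "yaw": 0, "fingers": 1}
    - {"dx": 0, "dy": 0, "dz": 0, "yaw": 0, "fingers": 0.6}
    - {"dx": 0, "dy": 0, "dz": 0, "yaw": 0, "fingers": 0.2}
    - {"dx": 0, "dy": 0, "dz": 0, "yaw": 0, "fingers": 0}
    - {"dx": 0, "dy": 0, "dz": 0, "yaw": 0, "fingers": 0}
    - {"dx": 0, "dy": 0, "dz": -0.03, "yaw": 0, "fingers": 0}
    - {"dx": 0, "dy": 0, "dz": -0.05, "yaw": 0, "fingers": 0}
    - {"dx": 0, "dy": 0, "dz": -0.05, "yaw": 0, "fingers": 0}
    - {"dx": 0.03, "dy": 0.03, "dz": -0.02, "yaw": 0, "fingers": 0}
    - {"dx": 0.03, "dy": 0.03, "dz": 0, "yaw": 0, "fingers": 0}
    - {"dx": 0, "dy": 0, "dz": 0, "yaw": 0, "fingers": 0}
    - {"dx": 0, "dy": 0, "dz": 0, "yaw": 0, "fingers": 0}

```text
time_s: 21.52
position: [0.5119, -0.0391, 0.2695]
tcp_rot: [-0.114, 3.139, 0.0]
ft_force: [0.5, -1.2, -0.9]
width: 0.5
grasp_force: 0.0
```

```bash
python3 look.py l
```

```text
{'time_s': 21.525, 'joint_pos': [-0.567, 0.144, 0.653, 1.676, -0.09, 1.352, 1.744], 'position': [0.512, -0.039, 0.269], 'tcp_rot': [-0.114, 3.139, 0.0], 'ft_force': [0.474, -1.215, -0.914], 'moment': [0.013, 0.035, -0.008], 'grasp_force': 0.0, 'width': 0.5}
```

View pics/lw2.png

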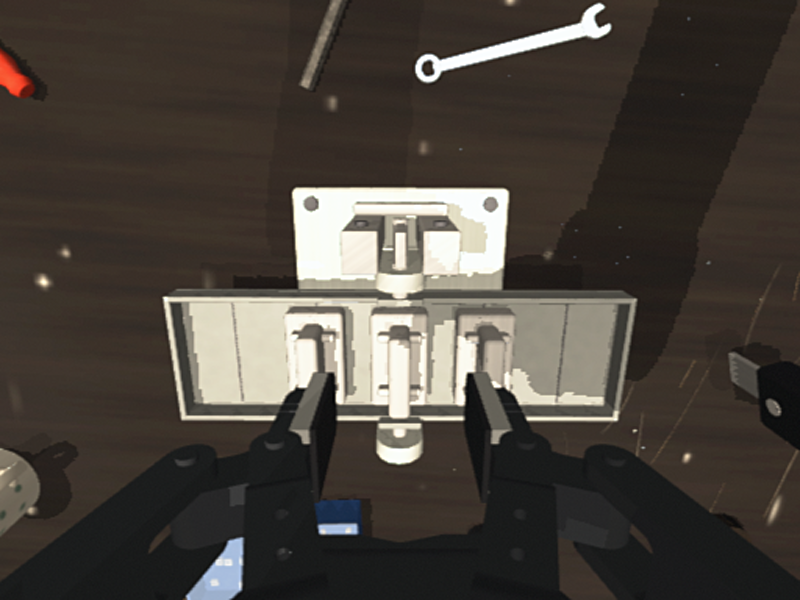

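The tray is level with all three weights (rim corners symmetric at rows 297 and 419), and the contact finger at u≈400 is centred between the jaws (379 and 424). Next I'll refine the gap position and plan the move to the gauge.

Run:
```python
from h import *
import pickle
from to import S
s=pickle.load(open('pics/l.pkl','rb'))
c,n=np.cos(S[2]),np.sin(S[2])
def loc(X): d=X[:2]-np.array(S[:2]);return np.round([c*d[0]+n*d[1],-n*d[0]+c*d[1]],4)
im=cv2.imread('pics/lw.png',0)
for v in (155,160,165,170):
    g=np.gradient(cv2.GaussianBlur(im[v].astype(float).reshape(1,-1),(1,1),0).ravel())
    print(v,[(u,int(g[u])) for u in range(205,310) if abs(g[u])>18])
for u,v in[(341,252),(379,252),(424,252),(460,252),(400,231),(400,274)]: print('jaw',u,v,loc(onz('wrist',(u*.64-.18,v*.64-.18),.14,s)))
for u in(393,407): print('fing',loc(onz('wrist',(u*.64,252*.64),.13,s)))
for a,b in[((164,297),(-47,-160)),((636,297),(-47,160)),((617,419),(47,160)),((183,419),(47,-160))]: print('rim',b,loc(onz('wrist',(a[0]*.64,a[1]*.64),.083,s))*1e3)
from fit import shift
print('to rest',shift([.5846,.3785,.25],.2,env.read_state()))
```

```text
155 [(240, -46), (241, -76), (242, -42), (245, 43), (246, 39), (250, -18), (251, -29), (252, 51), (253, 67), (258, -27), (259, -66), (260, -20), (261, 28), (266, -39), (267, -24), (270, 53), (271, 70), (272, 19), (293, -22), (294, -25)]
160 [(240, -42), (241, -75), (242, -49), (244, 38), (245, 37), (251, -20), (252, 55), (253, 68), (258, -26), (259, -63), (260, -38), (270, 54), (271, 66), (293, -30), (294, -24)]
165 [(240, -41), (241, -73), (242, -41), (244, 21), (252, 62), (253, 64), (258, -22), (259, -53), (260, -40), (270, 54), (271, 73)]
170 [(240, -38), (241, -67), (242, -28), (250, 32), (251, 34), (252, 24), (253, 27), (258, -18), (259, -51), (260, -46), (270, 52), (271, 50), (294, 19)]
jaw 341 252 [-0.0877 -0.0315]
jaw 379 252 [-0.0878 -0.0113]
jaw 424 252 [-0.0878  0.0127]
jaw 460 252 [-0.0878  0.0319]
jaw 400 231 [-0.0989 -0.0001]
jaw 400 274 [-0.0758 -0.0001]
fing [-0.0857 -0.0038]
fing [-0.0858  0.0039]
rim (-47, -160) [ -45.9 -159. ]
rim (-47, 160) [-46.5 159.4]
rim (47, 160) [ 46.5 159.4]
rim (47, -160) [  47.2 -158.7]
to rest (array([-0.1019,  0.4121,  0.0188]), np.float64(-0.129))
```

>>> servo_tool:
  increments:
    - {"dx": -0.0085, "dy": 0.0375, "dz": 0, "yaw": 0, "fingers": -0.1}
    - {"dx": -0.0085, "dy": 0.0375, "dz": 0, "yaw": 0, "fingers": -0.1}
    - {"dx": -0.0085, "dy": 0.0375, "dz": 0, "yaw": 0, "fingers": -0.1}
    - {"dx": -0.0085, "dy": 0.0375, "dz": 0, "yaw": 0, "fingers": -0.1}
    - {"dx": -0.0085, "dy": 0.0375, "dz": 0, "yaw": 0, "fingers": -0.1}
    - {"dx": -0.0085, "dy": 0.0375, "dz": 0, "yaw": 0, "fingers": -0.1}
    - {"dx": -0.0085, "dy": 0.0375, "dz": 0, "yaw": 0, "fingers": -0.1}
    - {"dx": -0.0085, "dy": 0.0375, "dz": 0, "yaw": 0, "fingers": -0.1}
    - {"dx": -0.0085, "dy": 0.0375, "dz": 0, "yaw": 0, "fingers": -0.1}
    - {"dx": -0.0085, "dy": 0.0375, "dz": 0, "yaw": 0, "fingers": -0.1}
    - {"dx": -0.0085, "dy": 0.037, "dz": 0, "yaw": -0.13, "fingers": -0.1}
    - {"dx": 0, "dy": 0, "dz": 0, "yaw": 0, "fingers": -0.1}
    - {"dx": 0, "dy": 0, "dz": 0, "yaw": 0, "fingers": -0.1}

```text
time_s: 23.3
position: [0.576, 0.3776, 0.2684]
tcp_rot: [0.314, -3.125, 0.003]
ft_force: [0.4, -0.3, -0.2]
width: 0.554
grasp_force: 0.0
```

```bash
python3 look.py n
```

```text
{'time_s': 23.3, 'joint_pos': [-0.882, 0.549, 0.425, 1.153, -0.216, 1.484, 1.276], 'position': [0.576, 0.378, 0.268], 'tcp_rot': [0.314, -3.125, 0.003], 'ft_force': [0.353, -0.32, -0.157], 'moment': [-0.045, -0.021, 0.014], 'grasp_force': 0.0, 'width': 0.554}
```

View pics/nw2.png

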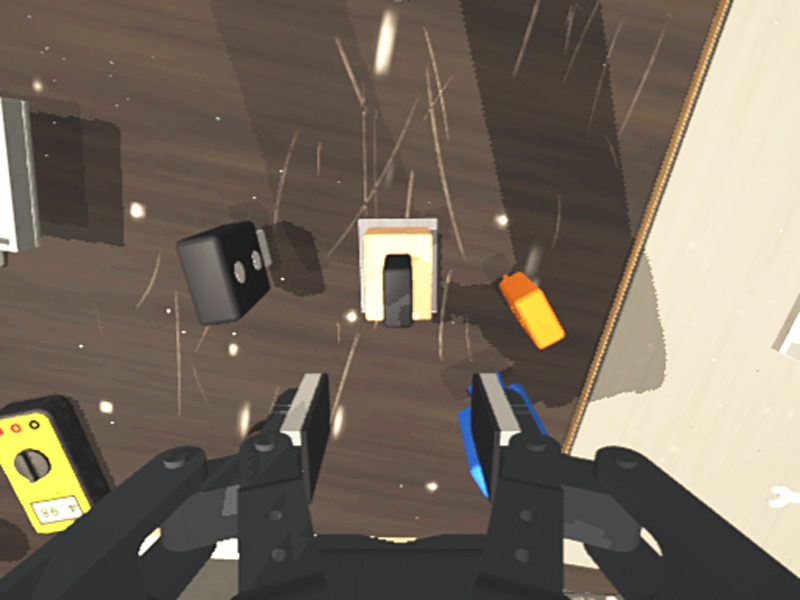

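The wrist view shows the rest top at (364–434, 236–320), with the small black gauge standing in it at (384–412, 255–327). The big black look-alike is off at (222,272).

Run:
```python
from h import *
import pickle
from fit import shift
s=pickle.load(open('pics/n.pkl','rb'))
R=Ro.from_rotvec(s['tcp_rot']).as_matrix();print('toolyaw',np.arctan2(-R[0,1],R[1,1]))
im=cv2.imread('pics/nw.png').astype(float)
h=cv2.cvtColor(im.astype(np.uint8),cv2.COLOR_BGR2HSV)
wood=(h[...,0]>8)&(h[...,0]<28)&(h[...,1]>70)&(h[...,2]>150)
blk=h[...,2]<75
for v in range(152,208,4): 
    w=np.where(wood[v,215:300])[0]+215; b=[u for u in range(235,275) if im[v,u].max()<75]
    print(v,w.min() if len(w) else None,w.max() if len(w) else None,(b[0],b[-1]) if b else None)
def q(pts,z):
    P=np.array([onz('wrist',(u*.64-.18,v*.64-.18),z,s) for u,v in pts]);d=(P[2]+P[3]-P[0]-P[1])[:2]
    e=(P[1]+P[2]-P[0]-P[3])[:2]
    return P.mean(0).round(4),np.arctan2(d[1],d[0]).round(3),np.arctan2(-e[0],e[1]).round(3),np.linalg.norm(P-np.roll(P,1,0),axis=1).round(3)
print(q([(364,237),(434,235),(434,319),(364,321)],.044))
print(q([(385,276),(412,276),(412,327),(385,327)],.099))
c=q([(364,237),(434,235),(434,319),(364,321)],.044)[0]
print(shift([c[0],c[1],.085],.2,s))
```

```text
toolyaw 0.1999983369829314
152 276 293 None
156 232 294 None
160 276 295 None
164 246 276 (248, 261)
168 245 276 (247, 262)
172 276 276 (246, 262)
176 233 287 (262, 262)
180 264 286 (262, 262)
184 264 276 (262, 262)
188 264 276 (262, 262)
192 264 276 None
196 245 276 (262, 262)
200 223 276 (256, 262)
204 228 274 (246, 263)
(array([0.5852, 0.3786, 0.044 ]), np.float64(0.199), np.float64(0.23), array([0.065, 0.051, 0.065, 0.054]))
(array([0.5866, 0.3788, 0.099 ]), np.float64(0.199), np.float64(0.201), array([0.034, 0.017, 0.034, 0.018]))
(array([-0.0093, -0.0005,  0.1834]), np.float64(-0.0))
```

>>> servo_tool:
  increments:
    - {"dx": -0.0095, "dy": 0, "dz": 0.03, "yaw": 0, "fingers": -0.1}
    - {"dx": 0, "dy": 0, "dz": 0.04, "yaw": 0, "fingers": -0.1}
    - {"dx": 0, "dy": 0, "dz": 0.04, "yaw": 0, "fingers": -0.1}
    - {"dx": 0, "dy": 0, "dz": 0.035, "yaw": 0, "fingers": -0.1}
    - {"dx": 0, "dy": 0, "dz": 0.025, "yaw": 0, "fingers": -0.1}
    - {"dx": 0, "dy": 0, "dz": 0.011, "yaw": 0, "fingers": -0.1}
    - {"dx": 0, "dy": 0, "dz": 0, "yaw": 0, "fingers": -0.1}
  squeeze: 40

```text
time_s: 24.32
position: [0.5846, 0.3801, 0.0883]
tcp_rot: [0.316, -3.125, 0.001]
ft_force: [-0.4, -0.3, -0.1]
width: 0.55
grasp_force: 0.0
```

>>> servo_tool:
  increments:
    - {"dx": 0, "dy": 0, "dz": 0, "yaw": 0, "fingers": 1}
    - {"dx": 0, "dy": 0, "dz": 0, "yaw": 0, "fingers": 1}
    - {"dx": 0, "dy": 0, "dz": 0, "yaw": 0, "fingers": 1}
    - {"dx": 0, "dy": 0, "dz": 0, "yaw": 0, "fingers": 1}
    - {"dx": 0, "dy": 0, "dz": 0, "yaw": 0, "fingers": 1}

```text
time_s: 24.95
position: [0.5857, 0.3802, 0.0898]
tcp_rot: [-0.316, 3.123, 0.0]
ft_force: [0.5, -3.5, 6.4]
width: 0.228
grasp_force: 41.7
```

>>> servo_tool:
  increments:
    - {"dx": 0, "dy": 0, "dz": -0.01, "yaw": 0, "fingers": 1}
    - {"dx": 0, "dy": 0, "dz": -0.02, "yaw": 0, "fingers": 1}
    - {"dx": 0, "dy": 0, "dz": -0.035, "yaw": 0, "fingers": 1}
    - {"dx": 0, "dy": 0, "dz": -0.045, "yaw": 0, "fingers": 1}
    - {"dx": 0, "dy": 0, "dz": -0.045, "yaw": 0, "fingers": 1}
    - {"dx": 0, "dy": 0, "dz": -0.025, "yaw": 0, "fingers": 1}
    - {"dx": 0.018, "dy": -0.038, "dz": 0, "yaw": 0, "fingers": 1}
    - {"dx": 0.018, "dy": -0.038, "dz": 0, "yaw": 0, "fingers": 1}
    - {"dx": 0.018, "dy": -0.038, "dz": 0, "yaw": 0, "fingers": 1}
    - {"dx": 0.018, "dy": -0.038, "dz": 0, "yaw": 0, "fingers": 1}
    - {"dx": 0.018, "dy": -0.038, "dz": 0, "yaw": 0, "fingers": 1}
    - {"dx": 0.018, "dy": -0.038, "dz": 0, "yaw": 0, "fingers": 1}
    - {"dx": 0.018, "dy": -0.038, "dz": 0, "yaw": 0, "fingers": 1}
    - {"dx": 0.018, "dy": -0.038, "dz": 0, "yaw": 0, "fingers": 1}
    - {"dx": 0.018, "dy": -0.038, "dz": 0, "yaw": 0, "fingers": 1}
    - {"dx": 0.018, "dy": -0.038, "dz": 0, "yaw": 0.13, "fingers": 1}
    - {"dx": 0, "dy": 0, "dz": 0, "yaw": 0, "fingers": 1}
    - {"dx": 0, "dy": 0, "dz": 0, "yaw": 0, "fingers": 1}

```text
time_s: 27.2
position: [0.4848, -0.027, 0.2694]
tcp_rot: [-0.115, 3.138, 0.002]
ft_force: [0.8, 0.5, -2.1]
width: 0.226
grasp_force: 40.6
```

```bash
python3 to.py -.0872 .0075 .24; python3 look.py o
```

```text
t 27.2 (array([ 0.0023, -0.0062,  0.0294]), np.float64(0.003))
{'time_s': 27.2, 'joint_pos': [-0.6, 0.067, 0.628, 1.742, -0.042, 1.344, 1.68], 'position': [0.485, -0.027, 0.269], 'tcp_rot': [-0.115, 3.138, 0.002], 'ft_force': [0.767, 0.527, -2.066], 'moment': [0.018, -0.04, -0.038], 'grasp_force': 40.559, 'width': 0.226}
```

View pics/ow2.png

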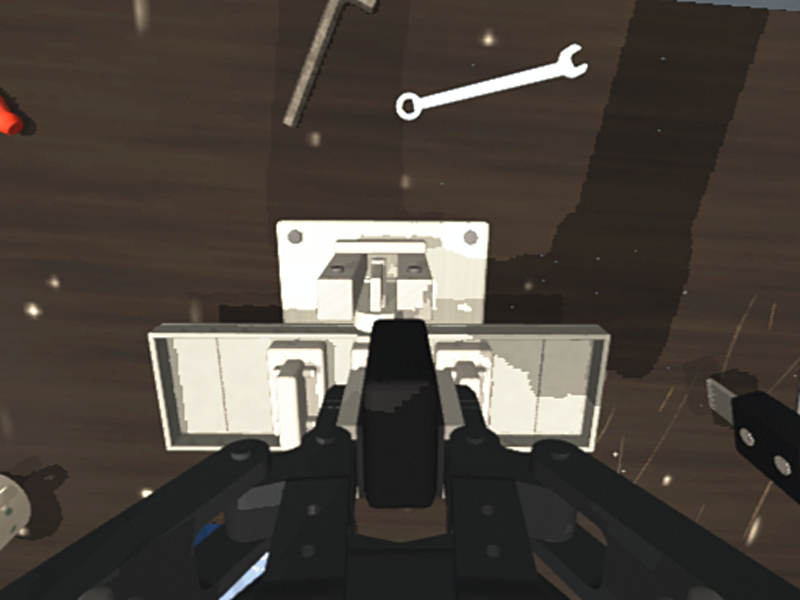

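The gauge is centred in the grip (handle 367–437, mid ≈400). The jaws are at u≈318–352 and 397–433, with the finger between them. From here I'll work from pixel edges and force.

```bash
cat > gap.py <<'E'
from h import *
import pickle,sys
from to import S
s=pickle.load(open(f'pics/{sys.argv[1]}.pkl','rb'));im=cv2.imread(f'pics/{sys.argv[1]}w.png',0).astype(float)
c,n=np.cos(S[2]),np.sin(S[2])
def loc(X): d=X[:2]-np.array(S[:2]);return np.round([1e3*(c*d[0]+n*d[1]),1e3*(-n*d[0]+c*d[1])],1)
v0=int(sys.argv[2]);a,b=int(sys.argv[3]),int(sys.argv[4])
for v in range(v0,v0+13,4):
    g=np.gradient(im[v]);pk=[u for u in range(a,b) if abs(g[u])>25 and abs(g[u])>=abs(g[u-1]) and abs(g[u])>abs(g[u+1])]
    print(v,[(u,int(g[u]),loc(onz('wrist',(u,v),.14,s)).tolist(),loc(onz('wrist',(u,v),.13,s))[1]) for u in pk])
E
python3 gap.py o 183 200 285
```

```text
183 [(225, -84, [-94.9, -12.1], np.float64(-13.2)), (237, 63, [-94.9, -1.9], np.float64(-2.5)), (243, -80, [-94.9, 3.2], np.float64(2.8)), (254, 66, [-94.9, 12.5], np.float64(12.5)), (273, -43, [-95.0, 28.7], np.float64(29.3)), (276, 51, [-95.0, 31.2], np.float64(32.0))]
187 [(225, -83, [-91.3, -12.2], np.float64(-13.3)), (237, 65, [-91.4, -2.0], np.float64(-2.6)), (243, -79, [-91.4, 3.1], np.float64(2.7)), (254, 66, [-91.4, 12.5], np.float64(12.5)), (270, -47, [-91.4, 26.2], np.float64(26.7)), (276, 48, [-91.5, 31.3], np.float64(32.0))]
191 [(225, -80, [-87.8, -12.3], np.float64(-13.4)), (229, 26, [-87.8, -8.9], np.float64(-9.8)), (236, 61, [-87.8, -2.9], np.float64(-3.6)), (243, -53, [-87.8, 3.1], np.float64(2.7)), (246, -37, [-87.8, 5.7], np.float64(5.4)), (254, 61, [-87.9, 12.5], np.float64(12.5)), (270, -42, [-87.9, 26.3], np.float64(26.8)), (276, 47, [-87.9, 31.4], np.float64(32.1))]
195 [(225, -74, [-84.2, -12.4], np.float64(-13.5)), (236, 57, [-84.2, -2.9], np.float64(-3.6)), (246, -50, [-84.2, 5.7], np.float64(5.3)), (254, 66, [-84.3, 12.5], np.float64(12.5)), (276, 39, [-84.3, 31.5], np.float64(32.2))]
```

>>> servo_tool:
  increments:
    - {"dx": 0.002, "dy": -0.006, "dz": 0.02, "yaw": 0.003, "fingers": 1}
    - {"dx": 0, "dy": 0, "dz": 0.015, "yaw": 0, "fingers": 1}
    - {"dx": 0, "dy": 0, "dz": 0, "yaw": 0, "fingers": 1}
    - {"dx": 0, "dy": 0, "dz": 0, "yaw": 0, "fingers": 1}
    - {"dx": 0, "dy": 0, "dz": 0, "yaw": 0, "fingers": 1}

```text
time_s: 27.98
position: [0.4834, -0.0337, 0.2339]
tcp_rot: [-0.109, 3.139, 0.0]
ft_force: [-0.4, 0.1, -2.0]
width: 0.227
grasp_force: 40.6
```

```bash
python3 to.py -.0872 .0075 .2; python3 look.py p>/dev/null; python3 gap.py p 193 190 285|cut -c1-400
```

```text
t 27.975 (array([0.0003, 0.0004, 0.0339]), np.float64(-0.001))
193 [(229, -64, [-98.8, -12.4], np.float64(-13.3)), (243, 69, [-98.8, -2.1], np.float64(-2.5)), (250, -68, [-98.8, 3.1], np.float64(2.9))]
197 [(229, -64, [-95.7, -12.5], np.float64(-13.4)), (243, 63, [-95.7, -2.1], np.float64(-2.6)), (250, -67, [-95.7, 3.1], np.float64(2.9)), (263, 28, [-95.7, 12.7], np.float64(12.9))]
201 [(230, -64, [-92.6, -11.8], np.float64(-12.7)), (243, 69, [-92.6, -2.2], np.float64(-2.6)), (250, -48, [-92.6, 3.0], np.float64(2.8)), (263, 32, [-92.6, 12.7], np.float64(12.9))]
205 [(230, -72, [-89.4, -11.9], np.float64(-12.8)), (239, -40, [-89.4, -5.2], np.float64(-5.8)), (271, 55, [-89.4, 18.7], np.float64(19.2))]
```

>>> servo_tool:
  increments:
    - {"dx": 0, "dy": 0.0006, "dz": 0.004, "yaw": 0, "fingers": 1}
    - {"dx": 0, "dy": 0, "dz": 0.004, "yaw": 0, "fingers": 1}
    - {"dx": 0, "dy": 0, "dz": 0.004, "yaw": 0, "fingers": 1}
    - {"dx": 0, "dy": 0, "dz": 0.004, "yaw": 0, "fingers": 1}
    - {"dx": 0, "dy": 0, "dz": 0.003, "yaw": 0, "fingers": 1}
    - {"dx": 0, "dy": 0, "dz": 0, "yaw": 0, "fingers": 1}

```text
time_s: 28.88
position: [0.4828, -0.0333, 0.214]
tcp_rot: [0.109, -3.139, 0.0]
ft_force: [0.4, 0.5, -2.0]
width: 0.225
grasp_force: 40.6
```

>>> servo_tool:
  increments:
    - {"dx": 0, "dy": 0, "dz": 0.004, "yaw": 0, "fingers": 1}
    - {"dx": 0, "dy": 0, "dz": 0.005, "yaw": 0, "fingers": 1}
    - {"dx": 0, "dy": 0, "dz": 0.005, "yaw": 0, "fingers": 1}
    - {"dx": 0, "dy": 0, "dz": 0.005, "yaw": 0, "fingers": 1}
    - {"dx": 0, "dy": 0, "dz": 0.004, "yaw": 0, "fingers": 1}
    - {"dx": 0, "dy": 0, "dz": 0, "yaw": 0, "fingers": 1}

```text
time_s: 29.62
position: [0.4827, -0.0332, 0.1909]
tcp_rot: [0.109, -3.139, 0.0]
ft_force: [-0.3, 0.6, -1.6]
width: 0.225
grasp_force: 40.6
```

Now the last 5 mm or so in small steps, watching the force.

>>> servo_tool:
  increments:
    - {"dx": 0, "dy": 0, "dz": 0.002, "yaw": 0, "fingers": 1}
    - {"dx": 0, "dy": 0, "dz": 0.001, "yaw": 0, "fingers": 1}
    - {"dx": 0, "dy": 0, "dz": 0.001, "yaw": 0, "fingers": 1}
    - {"dx": 0, "dy": 0, "dz": 0, "yaw": 0, "fingers": 1}
    - {"dx": 0, "dy": 0, "dz": 0, "yaw": 0, "fingers": 1}

```text
time_s: 30.25
position: [0.4829, -0.0333, 0.1873]
tcp_rot: [0.109, -3.14, 0.0]
ft_force: [-0.1, 0.6, -1.5]
width: 0.23
grasp_force: 40.6
```

>>> servo_tool:
  increments:
    - {"dx": 0, "dy": 0, "dz": 0.001, "yaw": 0, "fingers": 1}
    - {"dx": 0, "dy": 0, "dz": 0.0005, "yaw": 0, "fingers": 1}
    - {"dx": 0, "dy": 0, "dz": 0, "yaw": 0, "fingers": 1}
    - {"dx": 0, "dy": 0, "dz": 0, "yaw": 0, "fingers": 1}

```text
time_s: 30.75
position: [0.4829, -0.0333, 0.1858]
tcp_rot: [0.109, -3.14, -0.0]
ft_force: [-0.6, 0.3, -0.4]
width: 0.225
grasp_force: 40.8
```

>>> servo_tool:
  increments:
    - {"dx": 0, "dy": 0, "dz": 0.0005, "yaw": 0, "fingers": 1}
    - {"dx": 0, "dy": 0, "dz": 0.0005, "yaw": 0, "fingers": 1}
    - {"dx": 0, "dy": 0, "dz": 0, "yaw": 0, "fingers": 1}
    - {"dx": 0, "dy": 0, "dz": 0, "yaw": 0, "fingers": 1}
    - {"dx": 0, "dy": 0, "dz": 0, "yaw": 0, "fingers": 1}
    - {"dx": 0, "dy": 0, "dz": 0, "yaw": 0, "fingers": 1}

```text
time_s: 31.5
position: [0.483, -0.0333, 0.1857]
tcp_rot: [-0.109, 3.139, 0.001]
ft_force: [-5.1, 0.4, 10.0]
width: 0.229
grasp_force: 42.3
```

>>> servo_tool:
  increments:
    - {"dx": 0, "dy": 0, "dz": -0.0005, "yaw": 0, "fingers": 1}
    - {"dx": 0, "dy": 0, "dz": 0, "yaw": 0, "fingers": 1}
    - {"dx": 0, "dy": 0, "dz": 0, "yaw": 0, "fingers": 1}
    - {"dx": 0, "dy": 0, "dz": 0, "yaw": 0, "fingers": 1}
    - {"dx": 0, "dy": 0, "dz": 0, "yaw": 0, "fingers": 1}
    - {"dx": 0, "dy": 0, "dz": 0, "yaw": 0, "fingers": 1}
    - {"dx": 0, "dy": 0, "dz": 0, "yaw": 0, "fingers": 1}
    - {"dx": 0, "dy": 0, "dz": 0, "yaw": 0, "fingers": 1}

```text
time_s: 32.5
position: [0.483, -0.0333, 0.1857]
tcp_rot: [-0.109, 3.14, 0.0]
ft_force: [-3.1, -0.2, 6.7]
width: 0.227
grasp_force: 41.7
```

>>> servo_tool:
  increments:
    - {"dx": 0, "dy": 0, "dz": -0.004, "yaw": 0, "fingers": 1}
    - {"dx": 0, "dy": 0, "dz": -0.01, "yaw": 0, "fingers": 1}
    - {"dx": 0, "dy": 0, "dz": -0.015, "yaw": 0, "fingers": 1}
    - {"dx": 0, "dy": 0, "dz": -0.018, "yaw": 0, "fingers": 1}
    - {"dx": 0, "dy": 0, "dz": 0, "yaw": 0, "fingers": 1}
    - {"dx": 0, "dy": -0.0075, "dz": 0, "yaw": 0, "fingers": 1}
    - {"dx": 0, "dy": -0.0075, "dz": 0, "yaw": 0, "fingers": 1}
    - {"dx": 0, "dy": 0, "dz": 0, "yaw": 0, "fingers": 1}
    - {"dx": 0, "dy": 0, "dz": 0, "yaw": 0, "fingers": 1}
    - {"dx": 0, "dy": 0, "dz": 0, "yaw": 0, "fingers": 1}

```text
time_s: 33.75
position: [0.4839, -0.048, 0.2321]
tcp_rot: [0.109, -3.139, 0.0]
ft_force: [-0.4, 0.2, -1.1]
width: 0.229
grasp_force: 40.6
```

```bash
python3 to.py -.0872 -.0073 .2; python3 look.py q>/dev/null; python3 gap.py q 193 190 300|cut -c1-400
```

```text
t 33.75 (array([-0.0002, -0.0001,  0.0321]), np.float64(-0.001))
193 [(190, 93, [-99.9, -55.0], np.float64(-57.3)), (223, -66, [-99.9, -30.9], np.float64(-32.0)), (251, 27, [-99.8, -10.5], np.float64(-10.6)), (262, 62, [-99.8, -2.4], np.float64(-2.2)), (264, -42, [-99.8, -1.0], np.float64(-0.7))]
197 [(190, 103, [-96.8, -55.2], np.float64(-57.5)), (249, -74, [-96.8, -11.9], np.float64(-12.2)), (251, 25, [-96.8, -10.5], np.float64(-10.6)), (262, 28, [-96.8, -2.4], np.float64(-2.2)), (282, 41, [-96.8, 12.2], np.float64(13.2))]
201 [(190, 107, [-93.7, -55.4], np.float64(-57.7)), (249, -66, [-93.7, -12.0], np.float64(-12.2)), (282, 40, [-93.7, 12.3], np.float64(13.2))]
205 [(190, 102, [-90.6, -55.6], np.float64(-57.9)), (239, -79, [-90.6, -19.4], np.float64(-20.0)), (271, 40, [-90.6, 4.3], np.float64(4.8)), (282, 42, [-90.6, 12.4], np.float64(13.3))]
```

Right gap: −12.0 to −2.3, centre −7.2, and the tool is at −7.2. Descending.

>>> servo_tool:
  increments:
    - {"dx": 0, "dy": 0, "dz": 0.004, "yaw": 0, "fingers": 1}
    - {"dx": 0, "dy": 0, "dz": 0.004, "yaw": 0, "fingers": 1}
    - {"dx": 0, "dy": 0, "dz": 0.004, "yaw": 0, "fingers": 1}
    - {"dx": 0, "dy": 0, "dz": 0.004, "yaw": 0, "fingers": 1}
    - {"dx": 0, "dy": 0, "dz": 0.002, "yaw": 0, "fingers": 1}
    - {"dx": 0, "dy": 0, "dz": 0, "yaw": 0, "fingers": 1}

```text
time_s: 34.65
position: [0.4839, -0.0482, 0.2141]
tcp_rot: [0.109, -3.139, 0.0]
ft_force: [0.3, 0.4, -1.6]
width: 0.229
grasp_force: 40.6
```

>>> servo_tool:
  increments:
    - {"dx": 0, "dy": 0, "dz": 0.005, "yaw": 0, "fingers": 1}
    - {"dx": 0, "dy": 0, "dz": 0.005, "yaw": 0, "fingers": 1}
    - {"dx": 0, "dy": 0, "dz": 0.005, "yaw": 0, "fingers": 1}
    - {"dx": 0, "dy": 0, "dz": 0.005, "yaw": 0, "fingers": 1}
    - {"dx": 0, "dy": 0, "dz": 0.003, "yaw": 0, "fingers": 1}
    - {"dx": 0, "dy": 0, "dz": 0, "yaw": 0, "fingers": 1}
    - {"dx": 0, "dy": 0, "dz": 0, "yaw": 0, "fingers": 1}

```text
time_s: 35.52
position: [0.4841, -0.0482, 0.1914]
tcp_rot: [-0.109, 3.14, -0.0]
ft_force: [0.4, 0.4, -1.9]
width: 0.231
grasp_force: 40.6
```

>>> servo_tool:
  increments:
    - {"dx": 0, "dy": 0, "dz": 0.002, "yaw": 0, "fingers": 1}
    - {"dx": 0, "dy": 0, "dz": 0.0015, "yaw": 0, "fingers": 1}
    - {"dx": 0, "dy": 0, "dz": 0.001, "yaw": 0, "fingers": 1}
    - {"dx": 0, "dy": 0, "dz": 0.0008, "yaw": 0, "fingers": 1}
    - {"dx": 0, "dy": 0, "dz": 0, "yaw": 0, "fingers": 1}
    - {"dx": 0, "dy": 0, "dz": 0, "yaw": 0, "fingers": 1}

```text
time_s: 36.28
position: [0.484, -0.0482, 0.186]
tcp_rot: [0.109, -3.14, 0.0]
ft_force: [0.3, -0.5, -1.0]
width: 0.228
grasp_force: 40.6
```

>>> servo_tool:
  increments:
    - {"dx": 0, "dy": 0, "dz": 0.0005, "yaw": 0, "fingers": 1}
    - {"dx": 0, "dy": 0, "dz": 0.0003, "yaw": 0, "fingers": 1}
    - {"dx": 0, "dy": 0, "dz": 0, "yaw": 0, "fingers": 1}
    - {"dx": 0, "dy": 0, "dz": 0, "yaw": 0, "fingers": 1}
    - {"dx": 0, "dy": 0, "dz": 0, "yaw": 0, "fingers": 1}
    - {"dx": 0, "dy": 0, "dz": 0, "yaw": 0, "fingers": 1}
    - {"dx": 0, "dy": 0, "dz": 0, "yaw": 0, "fingers": 1}
    - {"dx": 0, "dy": 0, "dz": 0, "yaw": 0, "fingers": 1}
    - {"dx": 0, "dy": 0, "dz": 0, "yaw": 0, "fingers": 1}
    - {"dx": 0, "dy": 0, "dz": 0, "yaw": 0, "fingers": 1}
    - {"dx": 0, "dy": 0, "dz": 0, "yaw": 0, "fingers": 1}

```text
time_s: 37.65
position: [0.4841, -0.0482, 0.1856]
tcp_rot: [-0.109, 3.139, 0.0]
ft_force: [-2.9, 1.0, 5.7]
width: 0.228
grasp_force: 41.6
```

>>> servo_tool:
  increments:
    - {"dx": 0, "dy": 0, "dz": -0.004, "yaw": 0, "fingers": 1}
    - {"dx": 0, "dy": 0, "dz": -0.01, "yaw": 0, "fingers": 1}
    - {"dx": 0, "dy": 0, "dz": -0.015, "yaw": 0, "fingers": 1}
    - {"dx": 0, "dy": 0, "dz": -0.02, "yaw": 0, "fingers": 1}
    - {"dx": 0, "dy": 0, "dz": -0.036, "yaw": 0, "fingers": 1}
    - {"dx": -0.0119, "dy": 0.0382, "dz": 0, "yaw": 0, "fingers": 1}
    - {"dx": -0.0119, "dy": 0.0382, "dz": 0, "yaw": 0, "fingers": 1}
    - {"dx": -0.0119, "dy": 0.0382, "dz": 0, "yaw": 0, "fingers": 1}
    - {"dx": -0.0119, "dy": 0.0382, "dz": 0, "yaw": 0, "fingers": 1}
    - {"dx": -0.0119, "dy": 0.0382, "dz": 0, "yaw": 0, "fingers": 1}
    - {"dx": -0.0119, "dy": 0.0382, "dz": 0, "yaw": 0, "fingers": 1}
    - {"dx": -0.0119, "dy": 0.0382, "dz": 0, "yaw": 0, "fingers": 1}
    - {"dx": -0.0119, "dy": 0.0382, "dz": 0, "yaw": 0, "fingers": 1}
    - {"dx": -0.0119, "dy": 0.0382, "dz": 0, "yaw": 0, "fingers": 1}
    - {"dx": -0.0119, "dy": 0.0382, "dz": 0, "yaw": 0, "fingers": 1}
    - {"dx": -0.0119, "dy": 0.0382, "dz": 0, "yaw": -0.13, "fingers": 1}
    - {"dx": 0, "dy": 0, "dz": 0, "yaw": 0, "fingers": 1}
    - {"dx": 0, "dy": 0, "dz": 0, "yaw": 0, "fingers": 1}

```text
time_s: 39.9
position: [0.5857, 0.3796, 0.2705]
tcp_rot: [-0.311, 3.126, -0.001]
ft_force: [0.5, 0.4, -1.3]
width: 0.23
grasp_force: 40.8
```

```bash
cat > rs.py <<'E'
from fit import *
s=env.read_state();print(s['position'],shift([.5857,.3798,.0898],.2,s))
E
python3 rs.py
python3 - <<'E'
from h import *
s=env.read_state();im=env.snapshot('wrist');cv2.imwrite('pics/r.png',im)
h=cv2.cvtColor(im,cv2.COLOR_BGR2HSV)
# slot (dark) extents in the rest's top face; wood edges
R=[.5857,.3798,.2];c,n=np.cos(R[2]),np.sin(R[2])
def loc(X): d=X[:2]-np.array(R[:2]);return np.round([1e3*(c*d[0]+n*d[1]),1e3*(-n*d[0]+c*d[1])],1).tolist()
P=proj('wrist',[[R[0]+c*x-n*y,R[1]+n*x+c*y,.044] for x in(-.033,.033) for y in(-.025,.025)],s);print(P.round(0).tolist())
g=im[...,0].astype(float)*0+h[...,2]
v0=int(P[0,1])
for v in range(v0+2,v0+30,4):
    d=np.gradient(g[v]);print(v,[(u,int(d[u]),loc(onz('wrist',(u,v),.044,s))) for u in range(215,300) if abs(d[u])>25 and abs(d[u])>=abs(d[u-1]) and abs(d[u])>abs(d[u+1])])
E
```

```text
[0.58568103 0.37961768 0.27053227] (array([-0.    ,  0.0003,  0.1807]), np.float64(-0.002))
[[234.0, 142.0], [278.0, 142.0], [235.0, 197.0], [277.0, 197.0]]
143 [(229, 65, [-31.7, -30.6]), (276, -61, [-31.6, 22.9]), (279, -37, [-31.6, 26.3])]
147 [(229, 62, [-27.1, -30.7]), (276, -61, [-27.0, 23.0]), (279, -37, [-27.0, 26.4]), (292, 25, [-27.0, 41.3]), (295, -27, [-27.0, 44.7])]
151 [(229, 63, [-22.6, -30.8]), (276, -62, [-22.5, 23.1]), (279, -38, [-22.5, 26.5])]
155 [(229, 60, [-17.9, -31.0]), (276, -40, [-17.9, 23.1]), (279, -55, [-17.9, 26.6])]
159 [(230, 63, [-13.3, -29.9]), (251, -66, [-13.3, -5.7]), (257, 68, [-13.3, 1.3]), (276, -39, [-13.2, 23.2]), (279, -59, [-13.2, 26.7])]
163 [(230, 66, [-8.6, -30.1]), (251, -62, [-8.6, -5.7]), (257, 59, [-8.6, 1.3]), (276, -40, [-8.5, 23.3]), (279, -57, [-8.5, 26.8])]
167 [(230, 63, [-3.9, -30.2]), (251, -44, [-3.9, -5.7]), (255, -29, [-3.9, -1.1]), (257, 69, [-3.9, 1.3]), (276, -40, [-3.8, 23.4]), (279, -55, [-3.8, 26.9])]
```

The empty slot is visible, centred about 2 mm right of the remembered grasp pose, so I'll shift by −1.5 mm before going in.

>>> servo_tool:
  increments:
    - {"dx": 0, "dy": -0.0015, "dz": 0.03, "yaw": 0, "fingers": 1}
    - {"dx": 0, "dy": 0, "dz": 0.04, "yaw": 0, "fingers": 1}
    - {"dx": 0, "dy": 0, "dz": 0.04, "yaw": 0, "fingers": 1}
    - {"dx": 0, "dy": 0, "dz": 0.025, "yaw": 0, "fingers": 1}
    - {"dx": 0, "dy": 0, "dz": 0, "yaw": 0, "fingers": 1}
    - {"dx": 0, "dy": 0, "dz": 0, "yaw": 0, "fingers": 1}
    - {"dx": 0, "dy": 0, "dz": 0, "yaw": 0, "fingers": 1}

```text
time_s: 40.83
position: [0.5867, 0.3787, 0.1374]
tcp_rot: [-0.312, 3.123, 0.002]
ft_force: [0.9, 0.8, -1.3]
width: 0.222
grasp_force: 40.6
```

```bash
python3 rs.py
```

```text
[0.58672878 0.37873794 0.13739422] (array([0.0009, 0.0012, 0.0476]), np.float64(-0.001))
```

>>> servo_tool:
  increments:
    - {"dx": 0.0005, "dy": -0.0005, "dz": 0.004, "yaw": 0, "fingers": 1}
    - {"dx": 0, "dy": 0, "dz": 0.004, "yaw": 0, "fingers": 1}
    - {"dx": 0, "dy": 0, "dz": 0.004, "yaw": 0, "fingers": 1}
    - {"dx": 0, "dy": 0, "dz": 0.003, "yaw": 0, "fingers": 1}
    - {"dx": 0, "dy": 0, "dz": 0.002, "yaw": 0, "fingers": 1}
    - {"dx": 0, "dy": 0, "dz": 0, "yaw": 0, "fingers": 1}

```text
time_s: 41.58
position: [0.5853, 0.3779, 0.1179]
tcp_rot: [0.312, -3.126, 0.0]
ft_force: [-0.4, -0.7, -1.2]
width: 0.228
grasp_force: 40.6
```

In the slot with no contact; continuing down.

>>> servo_tool:
  increments:
    - {"dx": 0, "dy": 0, "dz": 0.005, "yaw": 0, "fingers": 1}
    - {"dx": 0, "dy": 0, "dz": 0.006, "yaw": 0, "fingers": 1}
    - {"dx": 0, "dy": 0, "dz": 0.006, "yaw": 0, "fingers": 1}
    - {"dx": 0, "dy": 0, "dz": 0.005, "yaw": 0, "fingers": 1}
    - {"dx": 0, "dy": 0, "dz": 0.003, "yaw": 0, "fingers": 1}
    - {"dx": 0, "dy": 0, "dz": 0.001, "yaw": 0, "fingers": 1}
    - {"dx": 0, "dy": 0, "dz": 0, "yaw": 0, "fingers": 1}

```text
time_s: 42.45
position: [0.5854, 0.378, 0.0922]
tcp_rot: [-0.313, 3.126, 0.0]
ft_force: [-0.0, 0.5, -1.9]
width: 0.227
grasp_force: 40.6
```

>>> servo_tool:
  increments:
    - {"dx": 0, "dy": 0, "dz": 0.001, "yaw": 0, "fingers": 1}
    - {"dx": 0, "dy": 0, "dz": 0.001, "yaw": 0, "fingers": 1}
    - {"dx": 0, "dy": 0, "dz": 0.0005, "yaw": 0, "fingers": 1}
    - {"dx": 0, "dy": 0, "dz": 0, "yaw": 0, "fingers": 1}
    - {"dx": 0, "dy": 0, "dz": 0, "yaw": 0, "fingers": 1}

```text
time_s: 43.08
position: [0.5854, 0.378, 0.0899]
tcp_rot: [-0.312, 3.126, 0.0]
ft_force: [-1.7, -0.3, 1.9]
width: 0.224
grasp_force: 41.0
```

Shoulder seated, with light contact. Releasing and retreating.

>>> servo_tool:
  increments:
    - {"dx": 0, "dy": 0, "dz": 0, "yaw": 0, "fingers": 0.45}
    - {"dx": 0, "dy": 0, "dz": 0, "yaw": 0, "fingers": 0.2}
    - {"dx": 0, "dy": 0, "dz": 0, "yaw": 0, "fingers": -0.1}
    - {"dx": 0, "dy": 0, "dz": 0, "yaw": 0, "fingers": -0.1}
    - {"dx": 0, "dy": 0, "dz": -0.02, "yaw": 0, "fingers": -0.1}
    - {"dx": 0, "dy": 0, "dz": -0.04, "yaw": 0, "fingers": -0.1}
    - {"dx": 0, "dy": 0, "dz": -0.05, "yaw": 0, "fingers": -0.1}
    - {"dx": 0, "dy": 0, "dz": -0.05, "yaw": 0, "fingers": -0.1}
    - {"dx": 0.009, "dy": 0, "dz": -0.02, "yaw": 0, "fingers": -0.1}
    - {"dx": 0, "dy": 0, "dz": 0, "yaw": 0, "fingers": -0.1}
    - {"dx": 0, "dy": 0, "dz": 0, "yaw": 0, "fingers": -0.1}
    - {"dx": 0, "dy": 0, "dz": 0, "yaw": 0, "fingers": -0.1}

```text
time_s: 44.58
position: [0.576, 0.3759, 0.2674]
tcp_rot: [0.312, -3.123, 0.003]
ft_force: [-0.0, 0.5, 0.2]
width: 0.548
grasp_force: 0.0
```

```bash
python3 look.py u
python3 - <<'E'
from h import *
# compare the gauge-in-rest view with the one before grasping, and the tray in the scene camera (loaded & level at 'n') with now
a=cv2.imread('pics/nw.png');b=cv2.imread('pics/uw.png')
t=a[130:225,215:300]
r=cv2.matchTemplate(b,t,cv2.TM_CCOEFF_NORMED);print(cv2.minMaxLoc(r)[1::2],'expected',(215,130))
for k,(x0,y0,x1,y1) in dict(s=(225,185,350,265),d=(200,130,330,260)).items():
    p=cv2.imread(f'pics/n{k}.png');q=cv2.imread(f'pics/u{k}.png')
    r=cv2.matchTemplate(q,p[y0:y1,x0:x1],cv2.TM_CCOEFF_NORMED);print(k,cv2.minMaxLoc(r)[1::2],cv2.absdiff(p,q)[y0:y1,x0:x1].mean().round(2))
E
```

```text
{'time_s': 44.575, 'joint_pos': [-0.87, 0.547, 0.409, 1.155, -0.209, 1.483, 1.273], 'position': [0.576, 0.376, 0.267], 'tcp_rot': [0.312, -3.123, 0.003], 'ft_force': [-0.022, 0.522, 0.194], 'moment': [0.017, -0.054, -0.051], 'grasp_force': 0.0, 'width': 0.548}
(0.9702107906341553, (217, 131)) expected (215, 130)
s (0.9990574717521667, (225, 185)) 2.26
d (0.9970532655715942, (200, 130)) 3.03
```

```bash
python3 -c "
from bench import env
print(env.sign_off())"
```

```text
the job is handed in; nothing more can be done
None
```

The job is handed in, but sign-off returned no verdict: all three weights present are in the tray and it looked level in the images, both gaps were checked to full depth at about 12 N or less, and the gauge is back home in its rest (44.6 s on the clock).

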